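Stack two cabinet-door rails in stick under a weight

ROBOT

A 6-joint arm with a two-finger parallel gripper is mounted at the origin on the work surface. World frame = base frame: x ahead of the robot, y to its left, z up, the work surface at z = 0. Lengths are in mm, angles in rad, forces in N, time in s.
With the tool pointing down it reaches from about 275 to 750 mm from the base axis. Payload 10.2 kg.
Tool frame: the origin (TCP) lies at the very end of the fingers, on their centre line; the grasp point (between the pads) lies 19 mm behind it; z points along the fingers, y is the line along which they close (so a half turn about z gives the same grasp; the last joint's range is limited). The gripper opens to 88 mm and grips with 3 to 60 N. Pads are 18 mm wide; open, the fingers measure 123 mm over their backs; the gripper's body (75 mm by 187 mm) begins 45 mm behind the grasp point.
Start: joints at [-1.398, 0.313, 1.498, -0, 1.331, -0.223], TCP at [202.4, -484.423, 238.72] pointing down, gripper open.
Joint ranges: [-2.94, 2.94], [-0.97, 2.17], [0.19, 2.56], [-1.23, 4.37], [0.02, 3.11], [-2.88, 2.88]. Speed limits (rad/s): [2.39, 2.39, 3.01, 3.14, 3.14, 3.14].

INTERFACE

Orientations are given as a unit quaternion [x, y, z, w].
In Python, from station import get_state, eyes, hand_in gives the robot as it stands.
- The arm moves only by the tool arm_command, never from a script. Its argument "commands" is a list of rows, each an object of numbers: "wx", "wy", "wz": the turn, a rotation vector about the tool's x, y, z in degrees; "dx", "dy", "dz": the shift along the tool's x, y, z in cm; "gripper": the opening, from -1 (shut) to 1 (fully open). A call has 1 to 5 rows; each row shifts and turns the commanded pose from where the row before left it, along the tool's axes as they then stand; what a row does not reach is not made up. A row lasts 1/8 s, in which the tool goes at most 62.5 mm and 10.7 degrees, less where a joint would pass 70% of its speed; a pose out of reach is approached as far as the arm can. A call with a gripper value outside its range is refused whole. The fingers move at their own pace and stop on an object; "newtons" is the grip in N (left out, the last holds). Time passes only in rows, so rows that do not move let the fingers close. It gives the time, the measured TCP pose, the force, the opening and the grip force at its end, in the units of the state.
- get_state(): the state, without advancing time (a new reading comes with each control period).
- eyes.capture(name): name is "scene" or "top"; returns a dict with "frame" (420x560x3 uint8, blue, green, red), "K" (3x3 intrinsics, pixels), "position" and "attitude" of the camera in the world. Camera axes: x right, y down, z forward; pixel columns grow to the right and rows downward; lengths in mm; the calibration is good to about 2 mm. A picture is of the moment at which its call begins. There is no depth.
- hand_in(): hands the job in; it is judged then, once.
The state is a dict: "t": time; "joint_positions": joint angles; "joint_velocities": joint speeds; "tau": joint torques, N m; "position": TCP position; "tcp_rot": TCP orientation; "wrist_force": force on the tool from outside, world axes, zero at the start; "wrist_torque": the same for the moment, N m; "width": finger opening in mm; "grasp_force": force on a finger pad.
Only numpy, scipy, OpenCV 4.12 (cv2) and the standard library are available. Lean on these libraries where they do the work, as an engineer would, in place of code of your own. Each camera call takes 0.05 s, during which the arm holds its last target. There are 200 camera calls.

TASK

Stack the two cabinet-door rails in stick so that they stay flat overnight: lay the longer rail flat and centred across the two bearers, lay one sticker on it directly over and along each bearer, and then lay the shorter rail on both stickers, straight above the longer one. Last, set the steel weight on the middle of the top rail, lengthwise along it. Leave the block plane, the glue bottle and the cordless drill where they stand.

Things in the scene. Friction and masses are not known exactly. Their poses are not given: they have to be found in the camera images.
- rail_long_mid (a point): centre (half-way up) of the longer cabinet-door rail: a pale wooden board 250 x 54 x 20 mm lying flat on the bench, the 250 mm including a thinner tenon (12 mm long, 40 mm wide, 8 mm thick) at each end. x along its length, y across its 54 mm width, z up. About 0.18 kg
- rail_short_mid (a point): centre (half-way up) of the shorter cabinet-door rail: as the longer one but 204 x 54 x 20 mm over its tenons. x along its length, y across its width, z up. About 0.14 kg
- sticker_1_mid (a point): centre of one of two alike stickers: a square wooden strip 100 x 20 x 20 mm lying on the bench; x along its length, z up. Either sticker may go over either bearer
- sticker_2_mid (a point): centre of the other sticker, 100 x 20 x 20 mm; x along its length, z up
- weight_mid (a point): centre (half-way up, 28.5 mm above its underside) of the steel bench weight: a dark slab 84 x 46 x 22 mm with a bright square-bar handle over its middle. The handle's top bar is 64 mm long, 14 mm wide and 14 mm high, runs along the slab's length and spans 43 to 57 mm above the underside (total height 57 mm); a post 12 mm long stands under each of its ends, centred 26 mm from the middle. x along its length, z up. About 0.8 kg (0.68 to 0.92)
- bearer_1_top (a point): centre of the top face of one of the two fixed bearers: dark wooden blocks 110 x 30 x 30 mm (length, width, height) screwed to the bench 130 to 150 mm apart (centre to centre), parallel and level with each other. x along its length, y across it towards or away from the other bearer, z up; the top is 30 mm above the bench
- bearer_2_top (a point): centre of the top face of the other fixed bearer, alike and parallel; the pair lies side by side, ends in line
- plane_mid (a point): a block plane lying on the bench, 160 x 50 x 39 mm, steel and brass; the point is on its mid-line 20 mm above its underside, x along its length. To be left alone
- glue_mid (a point): a white glue bottle standing upright, 60 mm across and 165 mm tall; the point is on its axis 80 mm above the bench. To be left alone
- drill_mid (a point): a cordless drill standing on its battery, about 180 x 75 x 210 mm; the point is 100 mm above the bench over the middle of the battery, x towards its chuck. To be left alone
There are look-alikes about, which are no part of the job. What is shaped like the part that bears rail_short_mid but red is not meant.

How it is judged:
By the outcome, as a careful person would: the job done as asked, in the order asked, and still so for the second after the job is handed in, with the robot touching nothing.
It also fails if it takes over 131 s, if anything falls off the work surface, if the arm or the gripper's body presses on something with over 40 N, if the wrist force passes 120 N, or if a joint passes its speed limit or range.

## Working session

There is one attempt and no reset: what is moved stays moved. The work goes in short steps, Python scripts to look and compute and a tool call to move; the robot and the scene stay as the last step left them, time stands still between calls to the robot, and variables do not carry over. Pictures are saved under pics/ and viewed, at most 14 in all, crops included, and the job is handed in when it is done.

Besides the shell and the picture viewer there is one more tool, called after ">>>" by a JSON object that holds its "method" and its "body", one argument or row to a line. arm_command: Moves the arm, as the interface text tells. Its arguments: {"type":"object","properties":{"commands":{"type":"array","items":{"type":"object","properties":{"wx":{"type":"number"},"wy":{"type":"number"},"wz":{"type":"number"},"dx":{"type":"number"},"dy":{"type":"number"},"dz":{"type":"number"},"gripper":{"type":"number"}}}},"newtons":{"type":"number"}},"required":["commands"]}

```bash
ls; mkdir -p pics; python3 - <<'E'
from station import get_state, eyes
import cv2
for n in ("scene","top"):
    c=eyes.capture(n); cv2.imwrite(f"pics/{n}0.png",c["frame"]); print(n,c["K"],c["position"],c["attitude"])
print(get_state())
E
```

```text
pics
scene [[523.84981656   0.         277.90818369]
 [  0.         523.84981656 201.95470601]
 [  0.           0.           1.        ]] [1288.44593314  818.32283225  927.13847917] [ 0.3602901   0.81382366 -0.41845606 -0.18104314]
top [[433.65713908   0.         285.35060806]
 [  0.         433.65713908 205.86165765]
 [  0.           0.           1.        ]] [ 286.63204057   78.78137822 1359.8816719 ] [-0.69625206  0.71541509 -0.04465089  0.03769096]
{'t': 0.1, 'joint_positions': array([-1.39838983e+00,  3.13382385e-01,  1.49830839e+00,  2.14553769e-06,
        1.33099316e+00, -2.23431718e-01]), 'joint_velocities': array([ 0.00082809,  0.00060694, -0.00237639, -0.00052146, -0.00077446,
        0.00095975]), 'tau': array([ 2.18278990e-03, -4.02811038e+01, -2.52643973e+01,  6.95589976e-02,
        3.42329289e-02, -4.56997248e-05]), 'position': array([ 202.36903195, -484.21202976,  238.24410993]), 'tcp_rot': array([ 9.80477769e-01,  1.96629211e-01,  1.49608090e-05, -5.45436876e-04]), 'wrist_force': array([-0.68784921, -0.38288849,  1.34999833]), 'wrist_torque': array([ 0.00862324, -0.03308769, -0.03068612]), 'grasp_force': 0.0, 'width': 88.09998833617588}
```

View pics/top0.png

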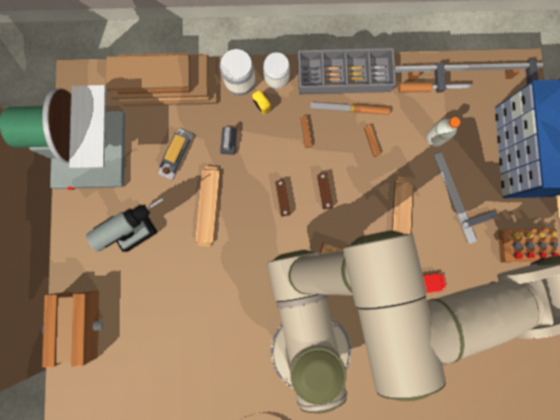

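View pics/scene0.png

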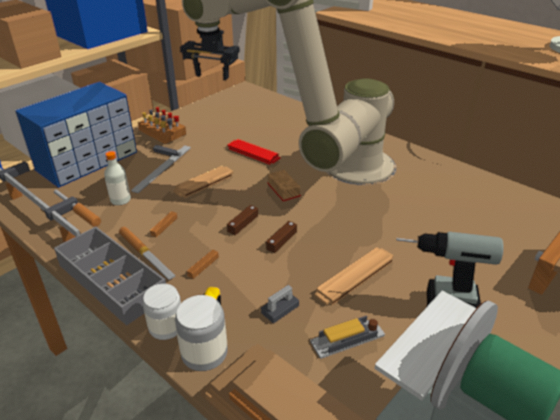

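The top view shows the bearers at (283,197) and (326,190), the stickers at (307,131) and (373,140), and the weight at (229,139). The long rail is at (207,205). The short rail is at (402,205), partly under the arm. The red decoy is at (430,283).

```bash
python3 - <<'E'
import cv2
a=cv2.imread("pics/top0.png")[105:255,185:425]; cv2.imwrite("pics/c1.png",cv2.resize(a,None,fx=3.3,fy=3.3,interpolation=cv2.INTER_CUBIC))
b=cv2.imread("pics/scene0.png")[145:325,165:410]; cv2.imwrite("pics/c2.png",cv2.resize(b,None,fx=3.2,fy=3.2,interpolation=cv2.INTER_CUBIC))
E
```

```text
(no output)
```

View pics/c1.png

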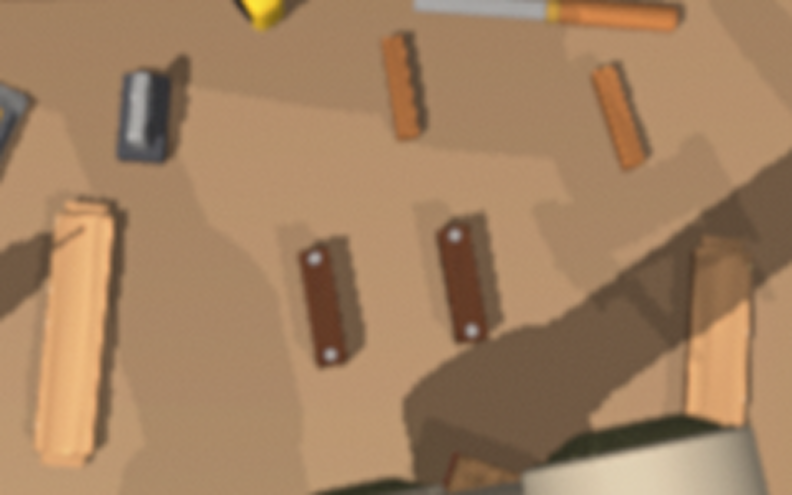

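View pics/c2.png

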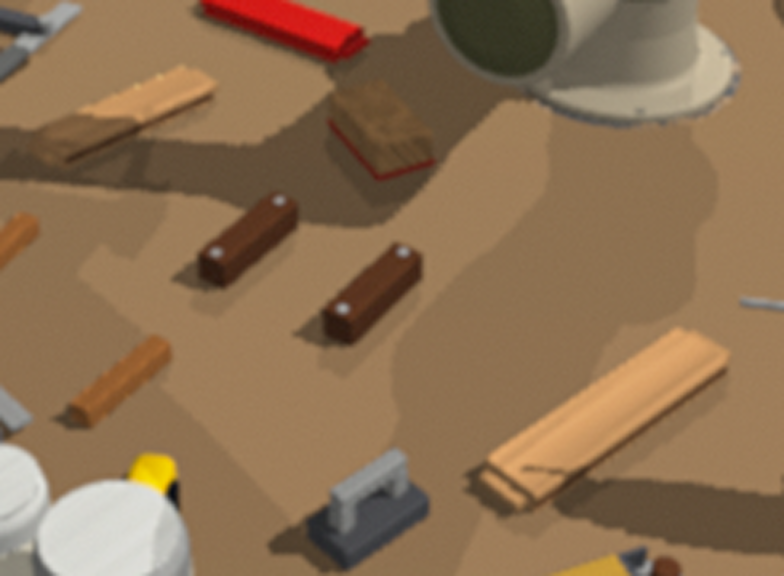

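The top crop shows the bearer screws at crop pixels (315,258), (331,354), (455,235) and (472,330). The scene crop shows the same screws at (403,251), (342,309), (279,201) and (215,253), plus the rail, sticker and weight outlines. Next I triangulate these points.

```bash
cat > h.py <<'E'
import numpy as np
from scipy.spatial.transform import Rotation as R
C={"scene":([[523.84981656,0,277.90818369],[0,523.84981656,201.95470601],[0,0,1]],[1288.44593314,818.32283225,927.13847917],[0.3602901,0.81382366,-0.41845606,-0.18104314]),
"top":([[433.65713908,0,285.35060806],[0,433.65713908,205.86165765],[0,0,1]],[286.63204057,78.78137822,1359.8816719],[-0.69625206,0.71541509,-0.04465089,0.03769096])}
def ray(n,uv,z):
    K,p,q=C[n]; d=R.from_quat(q).apply(np.linalg.inv(K)@[*uv,1]); p=np.array(p)
    return (p+d*(z-p[2])/d[2])
def proj(n,P):
    K,p,q=C[n]; c=R.from_quat(q).inv().apply(np.atleast_2d(P)-p)@np.array(K).T
    return c[:,:2]/c[:,2:]
def crop(uv,s,off): return (np.array(uv)+.5)/s-.5+off
E
python3 - <<'E'
from h import *
T=lambda u,z: ray("top",crop(u,3.3,(185,105)),z)
S=lambda u,z: ray("scene",crop(u,3.2,(165,145)),z)
np.set_printoptions(precision=1,suppress=True)
def sh(n,t,s,z):
    for nm,f,pts in(("T",T,t),("S",S,s)):
        if not pts: continue
        P=np.array([f(p,z)[:2] for p in pts]); d=P[0]-P[1]
        if len(P)==4: d=P[0]+P[1]-P[2]-P[3]; d=d/2
        print(n,nm,P.mean(0),"len",np.hypot(*d),"yaw",np.degrees(np.arctan2(d[1],d[0])),)
sh("bL",[(315,258),(331,354)],[(342,309),(403,251)],30)
sh("bR",[(455,235),(472,330)],[(215,253),(279,201)],30)
sh("weight",[(146,73),(138,147)],[(335,490),(404,457)],57)
sh("stA",[(380,36),(408,32),(422,136),(396,140)],[(68,405),(88,413),(170,348),(150,338)],20)
sh("stB",[(592,68),(614,62),(648,160),(626,170)],[],20)
sh("long",[(60,212),(114,217),(95,455),(38,450)],[(490,462),(545,497),(728,357),(680,328)],20)
sh("longTenon",[(65,202),(110,206),(85,464),(45,461)],[],14)
# short rail: near-end
for p in [(697,243),(752,250),(688,410),(745,428)]: print("short T",T(p,20))
for p in [(185,68),(213,82),(45,140),(70,160),(36,133)]: print("short S",S(p,20))
print("drill tip",[ray("top",(161,199),z)[:2] for z in(150,180)],[ray("scene",(396,240),z)[:2] for z in(150,180)])
E
```

```text
bL T [468.9  71.5] len 92.07757828142685 yaw 7.8387292229079
bL S [469.7  73.7] len 93.44127708329813 yaw 8.527681833337727
bR T [487.7 -61.1] len 91.55168420468213 yaw 7.868944466653305
bR S [489.  -58.8] len 91.97301922413659 yaw 7.678256498011634
weight T [654.1 235.5] len 71.09533854227924 yaw -6.715108384341076
weight S [659.3 242.1] len 59.128635850039394 yaw -14.46475743794858
stA T [682.   -9.8] len 103.7884095744068 yaw 6.095033551161028
stA S [686.3  -3.8] len 95.95983579394112 yaw 6.358413422095818
stB T [ 648. -219.] len 103.10935910370684 yaw 15.588783864918376
long T [451.3 303.8] len 226.09259438802727 yaw -5.28291279381391
long S [452.1 311.9] len 223.86104936277684 yaw -4.568501064760658
longTenon T [452.4 305.2] len 246.69415516466148 yaw -5.331665390502982
short T [ 521.2 -286.    20. ]
short T [ 513.1 -338.1   20. ]
short T [ 362.6 -268.4   20. ]
short T [ 344.2 -321.    20. ]
short S [ 334.8 -308.7   20. ]
short S [ 334.1 -267.8   20. ]
short S [ 514.1 -312.4   20. ]
short S [ 519.6 -268.2   20. ]
short S [ 512.3 -328.4   20. ]
drill tip [array([456.8, 413.4]), array([452.6, 405.1])] [array([424.5, 389.3]), array([457.8, 405.8])]
```

>>> {"method": "arm_command", "body": {
  "commands": [
    {"wz":9.33,"gripper":1},
    {"wz":9.33},
    {"wz":9.34},
    {"dx":2.2,"dy":-5},
    {"dx":2.2,"dy":-5}
  ],
  "newtons": 40
}}

```text
validation failed for argument at $.co...
```

>>> {"method": "arm_command", "body": {
  "commands": [
    {"dx":2.2,"dy":-5},
    {"dx":2.2,"dy":-5},
    {"dx":2.2,"dy":-5},
    {"dx":2.2,"dy":-5},
    {"dx":2.2,"dy":-5}
  ]
}}

```text
validation failed for argument at $.co...
```

>>> {"method": "arm_command", "body": {
  "commands": [
    {"dx":2.2,"dy":-5},
    {"dx":0,"dy":-5},
    {"dx":-1,"dy":-5},
    {"dx":-1,"dy":-5},
    {"dx":-1,"dy":-5}
  ]
}}

```text
validation failed for argument at $.co...
```

>>> {"method": "arm_command", "body": {
  "commands": [
    {"dx":-1,"dy":-5},
    {"dx":-1,"dy":-5},
    {"dx":-1,"dy":-5},
    {},
    {}
  ]
}}

```text
validation failed for argument at $.co...
```

>>> {"method": "arm_command", "body": {
  "commands": [
    {"dx":0,"dy":0,"dz":0,"wx":0,"wy":0,"wz":9.3,"gripper":1},
    {"dx":0,"dy":0,"dz":0,"wx":0,"wy":0,"wz":9.3,"gripper":1},
    {"dx":0,"dy":0,"dz":0,"wx":0,"wy":0,"wz":9.4,"gripper":1},
    {"dx":2.2,"dy":-5,"dz":0,"wx":0,"wy":0,"wz":0,"gripper":1},
    {"dx":2.2,"dy":-5,"dz":0,"wx":0,"wy":0,"wz":0,"gripper":1}
  ],
  "newtons": 40
}}

```text
t: 0.72
position: [255.8, -387.6, 238.2]
tcp_rot: [0.999, -0.047, -0.0, -0.001]
wrist_force: [0.5, 0.8, 0.8]
width: 88.3
grasp_force: 0.0
```

>>> {"method": "arm_command", "body": {
  "commands": [
    {"dx":2.2,"dy":-5,"dz":0,"wx":0,"wy":0,"wz":0,"gripper":1},
    {"dx":2.2,"dy":-5,"dz":0,"wx":0,"wy":0,"wz":0,"gripper":1},
    {"dx":2.2,"dy":-5,"dz":0,"wx":0,"wy":0,"wz":0,"gripper":1},
    {"dx":2.2,"dy":-5,"dz":0,"wx":0,"wy":0,"wz":0,"gripper":1},
    {"dx":2.2,"dy":-5,"dz":0,"wx":0,"wy":0,"wz":0,"gripper":1}
  ]
}}

```text
t: 1.35
position: [388.7, -148.5, 238.7]
tcp_rot: [0.999, -0.047, -0.0, -0.0]
wrist_force: [-0.2, -0.0, -0.3]
width: 88.2
grasp_force: 0.0
```

>>> {"method": "arm_command", "body": {
  "commands": [
    {"dx":-0.4,"dy":-5.1,"dz":0,"wx":0,"wy":0,"wz":0,"gripper":1},
    {"dx":-0.4,"dy":-5.1,"dz":0,"wx":0,"wy":0,"wz":0,"gripper":1},
    {"dx":-0.4,"dy":-5.1,"dz":0,"wx":0,"wy":0,"wz":0,"gripper":1},
    {"dx":-0.4,"dy":-5.1,"dz":0,"wx":0,"wy":0,"wz":0,"gripper":1},
    {"dx":-0.4,"dy":-5.1,"dz":0,"wx":0,"wy":0,"wz":0,"gripper":1}
  ]
}}

```text
t: 1.98
position: [391.6, 107.2, 238.7]
tcp_rot: [0.999, -0.046, 0.0, 0.0]
wrist_force: [0.2, 0.1, 0.4]
width: 87.9
grasp_force: 0.0
```

>>> {"method": "arm_command", "body": {
  "commands": [
    {"dx":-0.4,"dy":-5.1,"dz":0,"wx":0,"wy":0,"wz":0,"gripper":1},
    {"dx":-0.4,"dy":-5.1,"dz":0,"wx":0,"wy":0,"wz":0,"gripper":1},
    {"dx":-0.4,"dy":-5.1,"dz":0,"wx":0,"wy":0,"wz":0,"gripper":1},
    {"dx":-0.2,"dy":-5.1,"dz":0,"wx":0,"wy":0,"wz":0,"gripper":1},
    {"dx":0,"dy":0,"dz":0,"wx":0,"wy":0,"wz":0,"gripper":1}
  ]
}}

```text
t: 2.6
position: [396.3, 312.2, 238.0]
tcp_rot: [0.999, -0.045, -0.001, 0.0]
wrist_force: [-1.0, -0.5, 0.5]
width: 88.5
grasp_force: 0.0
```

```bash
python3 - <<'E'
from station import get_state, eyes
import cv2, numpy as np
f={n:eyes.capture(n)["frame"] for n in("top","scene")}
for n in f: cv2.imwrite(f"pics/{n}1.png",f[n])
z=lambda a:cv2.resize(a,None,fx=3,fy=3,interpolation=cv2.INTER_CUBIC)
A=z(f["top"][105:295,185:445]) ; cv2.imwrite("pics/c3.png",A)
B=z(f["scene"][140:330,145:405]); cv2.imwrite("pics/c4.png",B)
s=get_state(); print(s["position"],s["tcp_rot"],s["joint_positions"])
E
```

```text
[396.65897811 309.79369238 238.2777045 ] [ 9.98939545e-01 -4.60375965e-02 -4.42000973e-04  3.61558619e-04] [ 4.29990211e-01  2.66018710e-01  1.56138909e+00 -2.45580479e-04
  1.31530195e+00  2.09295650e+00]
```

View pics/c3.png

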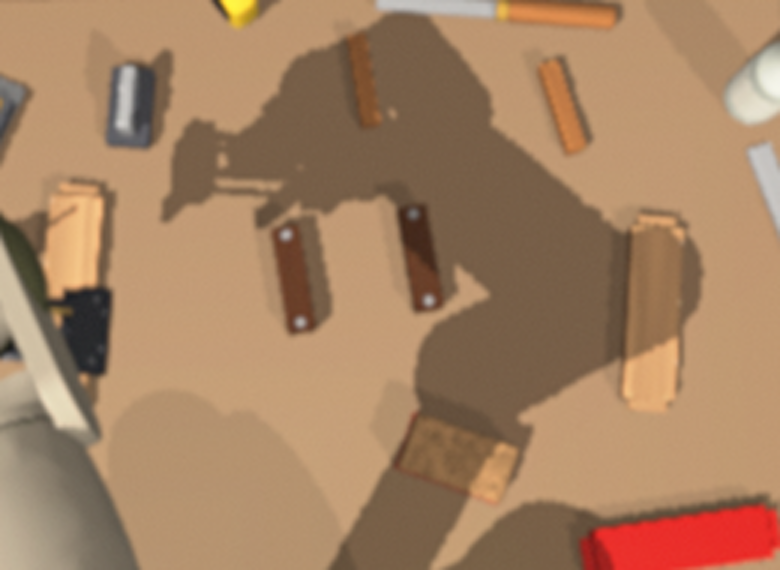

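View pics/c4.png

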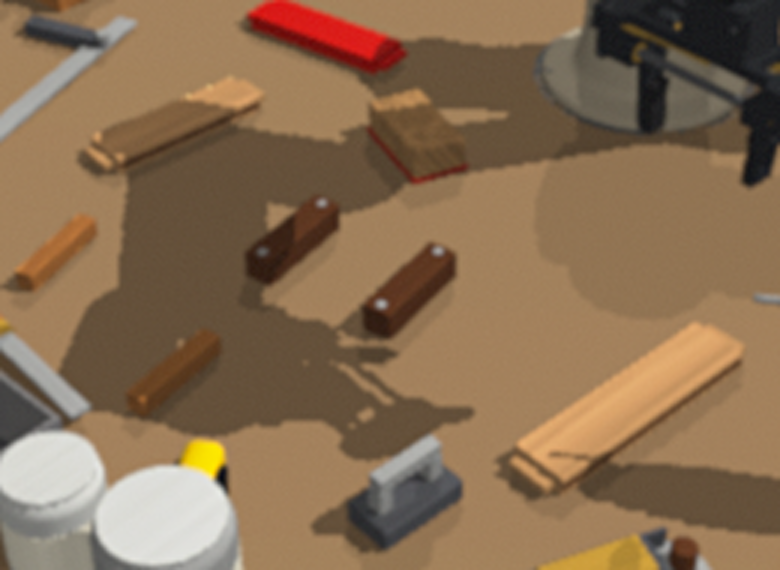

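The short rail is fully visible in the top crop at (653,311), with its tenon ends at rows 212 and 408. All other parts are unmoved. I refine the poses by fitting edges in both views.

```bash
cat > fit.py <<'E'
from h import *
import cv2
from scipy.optimize import minimize
def grad(img):
    g=cv2.GaussianBlur(img,(0,0),0.8).astype(np.float32)
    gx=cv2.Sobel(g,cv2.CV_32F,1,0);gy=cv2.Sobel(g,cv2.CV_32F,0,1)
    return np.minimum(np.sqrt(gx**2+gy**2).max(2),150)
def pts(boxes):  # outlines of horizontal rectangles (l,w,z,xoff)
    o=[]
    for l,w,z,xo in boxes:
        t=np.linspace(-.5,.5,40)
        for s in(-.5,.5):
            o+= [np.c_[t*l+xo,0*t+s*w,0*t+z], np.c_[0*t+s*l+xo,t*w,0*t+z]]
    return np.vstack(o)
def fit(imgs,boxes,x0,R_=8):
    G={n:grad(i) for n,i in imgs.items()}; P=pts(boxes)
    def cost(v):
        c,s=np.cos(np.radians(v[2])),np.sin(np.radians(v[2]))
        W=np.c_[v[0]+P[:,0]*c-P[:,1]*s, v[1]+P[:,0]*s+P[:,1]*c, P[:,2]]
        return -sum(cv2.remap(g,*[proj(n,W)[:,k].astype(np.float32).reshape(-1,1) for k in(0,1)],cv2.INTER_LINEAR).mean() for n,g in G.items())
    b=min(((cost((x0[0]+i,x0[1]+j,x0[2]+a)),(x0[0]+i,x0[1]+j,x0[2]+a)) for i in np.arange(-R_,R_+1,2) for j in np.arange(-R_,R_+1,2) for a in(-4,-2,0,2,4)))[1]
    r=minimize(cost,b,method="Nelder-Mead",options=dict(initial_simplex=[b,(b[0]+2,b[1],b[2]),(b[0],b[1]+2,b[2]),(b[0],b[1],b[2]+1.5)]))
    return r.x.round(1),round(-r.fun,1)
B=dict(bear=[(110,30,30,0)],stick=[(100,20,20,0)],weight=[(64,14,57,0),(84,46,22,0)],
 long=[(226,54,20,0),(226,54,20,0),(250,40,14,0)],short=[(180,54,20,0),(180,54,20,0),(204,40,14,0)])
E
python3 - <<'E'
from fit import *
im={k:{n:cv2.imread(f"pics/{n}{k}.png") for n in("top","scene")} for k in(0,1)}
def go(nm,b,x0,k):
    I=im[k]; print(nm,"both",*fit(I,B[b],x0),"top",*fit({"top":I["top"]},B[b],x0),"scene",*fit({"scene":I["scene"]},B[b],x0))
go("bL","bear",(469,72.5,8),0);go("bR","bear",(488,-60,8),0)
go("wt","weight",(656,238,-8),1);go("A","stick",(684,-7,6),0);go("B","stick",(648,-217,15.5),0)
go("long","long",(452,308,-5),0)
c=ray("top",crop((653,311),3,(185,105)),20);print(c);go("short","short",(c[0],c[1],-3),1)
E
```

```text
bL both [472.   73.2   7.4] 232.5 top [464.8  71.4   8.7] 122.6 scene [471.   74.5   6.4] 119.6
bR both [491.7 -58.5   7.8] 213.5 top [493.3 -57.4   3.1] 116.3 scene [490.1 -57.5   6.1] 101.7
wt both [658.1 240.6  -7.2] 249.0 top [656.7 238.4  -4.1] 144.2 scene [660.3 242.6  -7.1] 115.8
A both [682.6  -6.4   6.7] 186.7 top [678.6  -7.9   5.3] 105.2 scene [683.4  -5.3   7.6] 94.6
B both [ 646.3 -216.6   14.9] 178.3 top [ 644.8 -217.9   13.6] 93.5 scene [ 648.1 -214.7   15.6] 92.9
long both [451.1 308.7  -5.6] 220.1 top [450.4 305.8  -6.3] 103.9 scene [452.  310.2  -5.5] 124.1
[ 425.80077127 -300.77392668   20.        ]
short both [ 425.5 -299.3   -6.5] 185.2 top [ 425.5 -300.3   -7. ] 95.2 scene [ 425.2 -296.1   -4.8] 97.2
```

>>> {"method": "arm_command", "body": {
  "commands": [
    {"dx":0,"dy":-0.2,"dz":5.5,"wx":0,"wy":0,"wz":0,"gripper":1},
    {"dx":0,"dy":0,"dz":5.5,"wx":0,"wy":0,"wz":0,"gripper":1},
    {"dx":0,"dy":0,"dz":5.5,"wx":0,"wy":0,"wz":0,"gripper":1},
    {"dx":0,"dy":0,"dz":4.9,"wx":0,"wy":0,"wz":0,"gripper":1},
    {"dx":0,"dy":0,"dz":2,"wx":0,"wy":0,"wz":0,"gripper":1}
  ]
}}

```text
t: 3.32
position: [396.2, 310.1, 2.5]
tcp_rot: [0.999, -0.047, -0.002, 0.001]
wrist_force: [-0.0, 0.2, -0.1]
width: 88.0
grasp_force: 0.0
```

>>> {"method": "arm_command", "body": {
  "commands": [
    {"dx":0,"dy":0,"dz":0,"wx":0,"wy":0,"wz":0,"gripper":-1},
    {"dx":0,"dy":0,"dz":0,"wx":0,"wy":0,"wz":0,"gripper":-1},
    {"dx":0,"dy":0,"dz":0,"wx":0,"wy":0,"wz":0,"gripper":-1},
    {"dx":0,"dy":0,"dz":0,"wx":0,"wy":0,"wz":0,"gripper":-1},
    {"dx":0,"dy":0,"dz":0,"wx":0,"wy":0,"wz":0,"gripper":-1}
  ],
  "newtons": 50
}}

```text
t: 3.95
position: [397.6, 312.1, 5.7]
tcp_rot: [0.999, -0.046, 0.001, -0.0]
wrist_force: [-0.1, -2.8, 7.3]
width: 53.6
grasp_force: 50.0
```

>>> {"method": "arm_command", "body": {
  "commands": [
    {"dx":0,"dy":0,"dz":-3,"wx":0,"wy":0,"wz":0,"gripper":-1},
    {"dx":0,"dy":0,"dz":-5,"wx":0,"wy":0,"wz":0,"gripper":-1},
    {"dx":0,"dy":0,"dz":-5,"wx":0,"wy":0,"wz":0,"gripper":-1},
    {"dx":0,"dy":0,"dz":-5,"wx":0,"wy":0,"wz":0,"gripper":-1},
    {"dx":0,"dy":0,"dz":-3,"wx":0,"wy":0,"wz":0,"gripper":-1}
  ]
}}

```text
t: 4.58
position: [397.1, 312.1, 217.3]
tcp_rot: [0.999, -0.046, 0.001, -0.001]
wrist_force: [-0.0, 0.3, -2.3]
width: 53.4
grasp_force: 50.0
```

>>> {"method": "arm_command", "body": {
  "commands": [
    {"dx":1.3,"dy":4,"dz":0,"wx":0,"wy":0,"wz":0,"gripper":-1},
    {"dx":1.3,"dy":4,"dz":0,"wx":0,"wy":0,"wz":0,"gripper":-1},
    {"dx":1.3,"dy":4,"dz":0,"wx":0,"wy":0,"wz":0,"gripper":-1},
    {"dx":1.3,"dy":4,"dz":0,"wx":0,"wy":0,"wz":0,"gripper":-1},
    {"dx":0,"dy":4,"dz":0,"wx":0,"wy":0,"wz":0,"gripper":-1}
  ]
}}

```text
t: 5.2
position: [430.3, 106.6, 214.6]
tcp_rot: [0.999, -0.047, -0.0, 0.0]
wrist_force: [0.3, -0.9, -1.6]
width: 53.4
grasp_force: 50.0
```

>>> {"method": "arm_command", "body": {
  "commands": [
    {"dx":0,"dy":0,"dz":0,"wx":0,"wy":0,"wz":-10.4,"gripper":-1},
    {"dx":0,"dy":0,"dz":0,"wx":0,"wy":0,"wz":-10.4,"gripper":-1},
    {"dx":0,"dy":0,"dz":0,"wx":0,"wy":0,"wz":-10.4,"gripper":-1},
    {"dx":0,"dy":0,"dz":0,"wx":0,"wy":0,"wz":-10.4,"gripper":-1},
    {"dx":0,"dy":0,"dz":0,"wx":0,"wy":0,"wz":-10.4,"gripper":-1}
  ]
}}

```text
t: 5.82
position: [430.0, 108.0, 214.7]
tcp_rot: [0.917, 0.399, -0.0, -0.0]
wrist_force: [-0.3, 0.0, -2.3]
width: 53.3
grasp_force: 50.0
```

>>> {"method": "arm_command", "body": {
  "commands": [
    {"dx":0,"dy":0,"dz":0,"wx":0,"wy":0,"wz":-10.4,"gripper":-1},
    {"dx":0,"dy":0,"dz":0,"wx":0,"wy":0,"wz":-10.4,"gripper":-1},
    {"dx":0,"dy":0,"dz":0,"wx":0,"wy":0,"wz":-10.4,"gripper":-1},
    {"dx":0,"dy":0,"dz":0,"wx":0,"wy":0,"wz":-10.4,"gripper":-1},
    {"dx":0,"dy":0,"dz":0,"wx":0,"wy":0,"wz":-10.2,"gripper":-1}
  ]
}}

```text
t: 6.45
position: [430.1, 108.0, 214.7]
tcp_rot: [0.651, 0.759, -0.0, -0.0]
wrist_force: [0.4, -0.0, -2.1]
width: 53.2
grasp_force: 50.0
```

```bash
cat > d.py <<'E'
# delta to a target (x y z yaw) in tool axes: cm, deg
import sys; from h import *; from station import get_state
def delta(x,y,z,yaw):
    S=get_state(); p=S["position"]; Rm=R.from_quat(S["tcp_rot"]); a=Rm.apply([1,0,0]); y0=np.degrees(np.arctan2(a[1],a[0]))
    w=-((yaw-y0+180)%360-180); d=Rm.inv().apply(np.array([x,y,z])-p)/10
    t=np.radians(yaw); D=(np.array([x,y])-p[:2])/10
    print("pos",p.round(1),"yaw",y0.round(1),"tilt",(Rm.apply([0,0,1])).round(3),"w",S["width"].round(1),"F",S["wrist_force"].round(1))
    print("delta tool now",d.round(2),"wz",w.round(1),"| dx,dy if turned first",(D@[np.cos(t),np.sin(t)]).round(2),(D@[np.sin(t),-np.cos(t)]).round(2),"q6",np.degrees(S["joint_positions"][5]).round(0))
delta(*map(float,sys.argv[1:]))
E
python3 d.py 487.8 -47.1 70 98.2
```

```text
Traceback (most recent call last):
  File "d.py", line 9, in <module>
    delta(*map(float,sys.argv[1:]))
    ~~~~~^^^^^^^^^^^^^^^^^^^^^^^^^^
  File "d.py", line 7, in delta
    print("pos",p.round(1),"yaw",y0.round(1),"tilt",(Rm.apply([0,0,1])).round(3),"w",S["width"].round(1),"F",S["wrist_force"].round(1))
                                                                                     ^^^^^^^^^^^^^^^^
AttributeError: 'float' object has no attribute 'round'
```

>>> {"method": "arm_command", "body": {
  "commands": [
    {"dx":0,"dy":0,"dz":0,"wx":0,"wy":0,"wz":0.5,"gripper":-1},
    {"dx":-5.4,"dy":1.2,"dz":0,"wx":0,"wy":0,"wz":0,"gripper":-1},
    {"dx":-5.4,"dy":1.2,"dz":0,"wx":0,"wy":0,"wz":0,"gripper":-1},
    {"dx":-5.4,"dy":1.1,"dz":0,"wx":0,"wy":0,"wz":0,"gripper":-1},
    {"dx":0,"dy":0,"dz":4,"wx":0,"wy":0,"wz":0,"gripper":-1}
  ]
}}

```text
t: 7.08
position: [489.5, -51.1, 175.9]
tcp_rot: [0.66, 0.752, 0.001, 0.003]
wrist_force: [-0.3, 1.0, -2.3]
width: 53.5
grasp_force: 50.0
```

>>> {"method": "arm_command", "body": {
  "commands": [
    {"dx":0,"dy":0,"dz":5,"wx":0,"wy":0,"wz":0,"gripper":-1},
    {"dx":0,"dy":0,"dz":5,"wx":0,"wy":0,"wz":0,"gripper":-1},
    {"dx":0,"dy":0,"dz":2.5,"wx":0,"wy":0,"wz":0,"gripper":-1},
    {"dx":0,"dy":0,"dz":0,"wx":0,"wy":0,"wz":0,"gripper":-1},
    {"dx":0,"dy":0,"dz":0,"wx":0,"wy":0,"wz":0,"gripper":-1}
  ]
}}

```text
t: 7.7
position: [488.2, -47.8, 50.9]
tcp_rot: [0.657, 0.754, 0.0, 0.001]
wrist_force: [0.3, -0.4, -1.5]
width: 53.7
grasp_force: 50.0
```

```bash
sed -i 's/S\["width"\].round(1)/round(S["width"],1)/' d.py; cat > snap.py <<'E'
import sys,cv2; from station import eyes
def snap(k,x0=480,y0=7,show=None,w=180,h=135,s=3):
    from h import proj; o=[]
    for n in ("top","scene"):
        f=eyes.capture(n)["frame"]; cv2.imwrite(f"pics/{n}{k}.png",f)
        u,v=proj(n,[x0,y0,40])[0].astype(int); c=f[max(v-h//2,0):v+h//2,max(u-65,0):u+65]
        o.append(cv2.resize(c,(390,3*c.shape[0]),interpolation=cv2.INTER_CUBIC))
    cv2.imwrite(f"pics/v{k}.png",cv2.hconcat(o))
snap(sys.argv[1],*map(float,sys.argv[2:4]))
E
python3 d.py 487.8 -47.1 34.5 98.2; python3 snap.py 2
```

```text
pos [488.2 -47.8  50.9] yaw 97.9 tilt [ 0.002 -0.001 -1.   ] w 53.7 F [ 0.3 -0.4 -1.5]
delta tool now [ 0.07 -0.03  1.64] wz -0.3 | dx,dy if turned first 0.07 -0.03 q6 -27.0
```

View pics/v2.png

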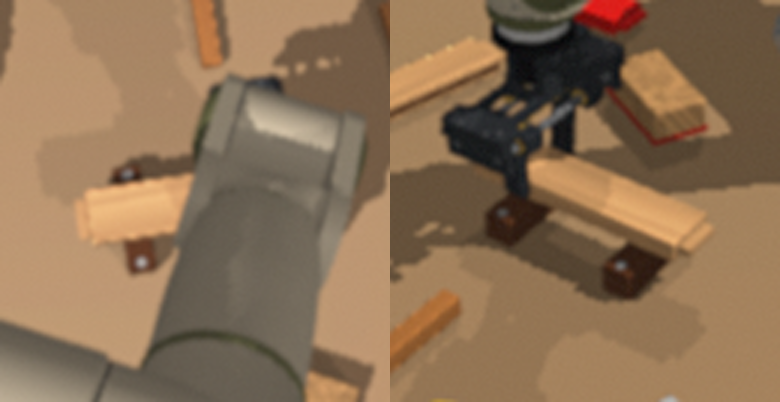

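The rail hangs level over both bearers, at about (135,210) in the top view and (620,205) in the scene view. I lower it, release it and measure.

>>> {"method": "arm_command", "body": {
  "commands": [
    {"dx":0,"dy":0,"dz":0.8,"wx":0,"wy":0,"wz":0,"gripper":-1},
    {"dx":0,"dy":0,"dz":0.6,"wx":0,"wy":0,"wz":0,"gripper":-1},
    {"dx":0,"dy":0,"dz":0.3,"wx":0,"wy":0,"wz":0,"gripper":-1},
    {"dx":0,"dy":0,"dz":0,"wx":0,"wy":0,"wz":0,"gripper":-1},
    {"dx":0,"dy":0,"dz":0,"wx":0,"wy":0,"wz":0,"gripper":1}
  ]
}}

```text
t: 8.43
position: [487.8, -47.7, 33.5]
tcp_rot: [0.656, 0.755, 0.0, 0.001]
wrist_force: [0.9, -0.3, 0.7]
width: 61.3
grasp_force: 0.0
```

>>> {"method": "arm_command", "body": {
  "commands": [
    {"dx":0,"dy":0,"dz":0,"wx":0,"wy":0,"wz":0,"gripper":1},
    {"dx":0,"dy":0,"dz":0,"wx":0,"wy":0,"wz":0,"gripper":1},
    {"dx":0,"dy":0,"dz":0,"wx":0,"wy":0,"wz":0,"gripper":1},
    {"dx":0,"dy":0,"dz":-3,"wx":0,"wy":0,"wz":0,"gripper":1},
    {"dx":0,"dy":0,"dz":-5,"wx":0,"wy":0,"wz":0,"gripper":1}
  ]
}}

```text
t: 9.05
position: [486.7, -47.4, 112.6]
tcp_rot: [0.656, 0.755, -0.001, -0.002]
wrist_force: [0.1, 0.2, 0.6]
width: 88.0
grasp_force: 0.0
```

```bash
python3 d.py 646.3 -216.6 100 14.9
```

```text
pos [486.7 -47.4 112.6] yaw 98.0 tilt [-0.003  0.001 -1.   ] w 88.0 F [0.1 0.2 0.6]
delta tool now [-18.98  13.47   1.18] wz 83.1 | dx,dy if turned first 11.07 20.46 q6 -27.0
```

>>> {"method": "arm_command", "body": {
  "commands": [
    {"dx":0,"dy":0,"dz":0,"wx":0,"wy":0,"wz":10.4,"gripper":1},
    {"dx":0,"dy":0,"dz":0,"wx":0,"wy":0,"wz":10.4,"gripper":1},
    {"dx":0,"dy":0,"dz":0,"wx":0,"wy":0,"wz":10.4,"gripper":1},
    {"dx":0,"dy":0,"dz":0,"wx":0,"wy":0,"wz":10.4,"gripper":1},
    {"dx":0,"dy":0,"dz":0,"wx":0,"wy":0,"wz":10.4,"gripper":1}
  ]
}}

```text
t: 9.68
position: [487.4, -47.6, 112.6]
tcp_rot: [0.922, 0.388, -0.0, -0.0]
wrist_force: [-0.4, 0.6, -1.0]
width: 88.1
grasp_force: 0.0
```

>>> {"method": "arm_command", "body": {
  "commands": [
    {"dx":0,"dy":0,"dz":0,"wx":0,"wy":0,"wz":10.4,"gripper":1},
    {"dx":0,"dy":0,"dz":0,"wx":0,"wy":0,"wz":10.4,"gripper":1},
    {"dx":0,"dy":0,"dz":0,"wx":0,"wy":0,"wz":10.4,"gripper":1},
    {"dx":2.7,"dy":5.1,"dz":0,"wx":0,"wy":0,"wz":0,"gripper":1},
    {"dx":2.7,"dy":5.1,"dz":0,"wx":0,"wy":0,"wz":0,"gripper":1}
  ]
}}

```text
t: 10.3
position: [566.7, -133.4, 112.9]
tcp_rot: [0.992, 0.129, 0.0, 0.0]
wrist_force: [1.2, 0.7, 0.7]
width: 88.4
grasp_force: 0.0
```

>>> {"method": "arm_command", "body": {
  "commands": [
    {"dx":2.7,"dy":5.1,"dz":0,"wx":0,"wy":0,"wz":0,"gripper":1},
    {"dx":2.7,"dy":5.1,"dz":0,"wx":0,"wy":0,"wz":0,"gripper":1},
    {"dx":0.2,"dy":0,"dz":4,"wx":0,"wy":0,"wz":0,"gripper":1},
    {"dx":0,"dy":0,"dz":3,"wx":0,"wy":0,"wz":0,"gripper":1},
    {"dx":0,"dy":0,"dz":0,"wx":0,"wy":0,"wz":0,"gripper":1}
  ]
}}

```text
t: 10.92
position: [644.6, -216.2, 40.1]
tcp_rot: [0.992, 0.129, -0.002, -0.002]
wrist_force: [-0.7, 0.7, -0.6]
width: 88.0
grasp_force: 0.0
```

```bash
python3 d.py 646.3 -216.6 4.5 14.9; python3 snap.py 3; python3 - <<'E'
from fit import *
I={n:cv2.imread(f"pics/{n}3.png") for n in("top","scene")}
up=lambda b,z:[(l,w,h+z,o) for l,w,h,o in b]
x0=(480,7,98.2)
for i in(I,{"top":I["top"]},{"scene":I["scene"]}): print(*fit(i,up(B["long"],30),x0))
E
```

```text
pos [ 644.6 -216.2   40.1] yaw 14.8 tilt [-0.005  0.002 -1.   ] w 88.0 F [-0.7  0.7 -0.6]
delta tool now [0.16 0.1  3.56] wz -0.1 | dx,dy if turned first 0.15 0.08 q6 47.0
[484.3   7.8  96.5] 152.0
[493.7  19.4  93. ] 72.8
[484.4   7.   97.6] 99.4
```

View pics/v3.png

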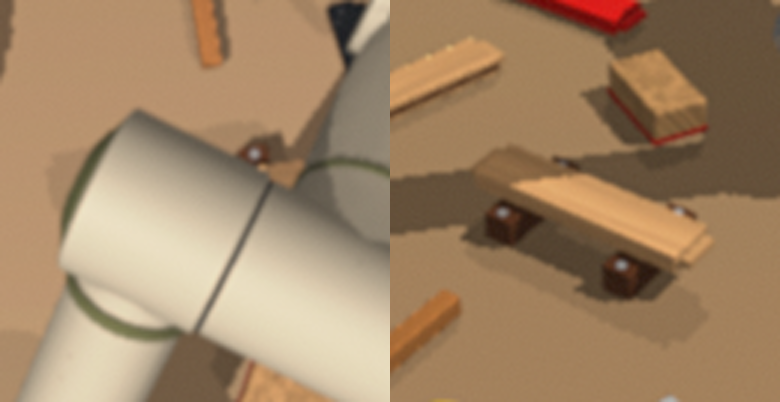

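The scene view shows the long rail resting on both bearers, at (590,205), with the dark bearer ends visible below it at (505,222) and (625,275). In the top view the arm hides the stack. I grasp sticker B.

>>> {"method": "arm_command", "body": {
  "commands": [
    {"dx":0.1,"dy":0,"dz":2.5,"wx":0,"wy":0,"wz":0,"gripper":1},
    {"dx":0,"dy":0,"dz":1.1,"wx":0,"wy":0,"wz":0,"gripper":1},
    {"dx":0,"dy":0,"dz":0,"wx":0,"wy":0,"wz":0,"gripper":-1},
    {"dx":0,"dy":0,"dz":0,"wx":0,"wy":0,"wz":0,"gripper":-1},
    {"dx":0,"dy":0,"dz":0,"wx":0,"wy":0,"wz":0,"gripper":-1}
  ],
  "newtons": 30
}}

```text
t: 11.65
position: [647.2, -216.7, 7.7]
tcp_rot: [0.992, 0.129, 0.001, 0.0]
wrist_force: [0.9, 0.2, -1.0]
width: 60.2
grasp_force: 0.0
```

>>> {"method": "arm_command", "body": {
  "commands": [
    {"dx":0,"dy":0,"dz":0,"wx":0,"wy":0,"wz":0,"gripper":-1},
    {"dx":0,"dy":0,"dz":0,"wx":0,"wy":0,"wz":0,"gripper":-1},
    {"dx":0,"dy":0,"dz":0,"wx":0,"wy":0,"wz":0,"gripper":-1},
    {"dx":0,"dy":0,"dz":-5,"wx":0,"wy":0,"wz":0,"gripper":-1},
    {"dx":0,"dy":0,"dz":-5,"wx":0,"wy":0,"wz":0,"gripper":-1}
  ]
}}

```text
t: 12.28
position: [646.6, -216.4, 107.7]
tcp_rot: [0.992, 0.129, -0.0, -0.0]
wrist_force: [-0.4, 0.4, 0.5]
width: 10.3
grasp_force: 0.0
```

>>> {"method": "arm_command", "body": {
  "commands": [
    {"dx":-5,"dy":0,"dz":-2,"wx":0,"wy":0,"wz":0,"gripper":-1},
    {"dx":-5,"dy":0,"dz":0,"wx":0,"wy":0,"wz":0,"gripper":-1},
    {"dx":-5,"dy":4,"dz":0,"wx":0,"wy":0,"wz":0,"gripper":-1},
    {"dx":-5,"dy":4,"dz":0,"wx":0,"wy":0,"wz":0,"gripper":-1},
    {"dx":0,"dy":0,"dz":0,"wx":0,"wy":0,"wz":0,"gripper":-1}
  ]
}}

```text
t: 12.9
position: [473.5, -345.5, 126.9]
tcp_rot: [0.992, 0.126, -0.0, 0.0]
wrist_force: [0.2, 0.1, -0.7]
width: 0.9
grasp_force: 0.0
```

```bash
python3 snap.py 4; python3 - <<'E'
from fit import *
I={n:cv2.imread(f"pics/{n}4.png") for n in("top","scene")}
up=lambda b,z:[(l,w,h+z,o) for l,w,h,o in b]
x0=(481,7,98.2)
for i in(I,{"top":I["top"]},{"scene":I["scene"]}): print(*fit(i,up(B["long"],30),x0))
for i in(I,{"top":I["top"]},{"scene":I["scene"]}): print(*fit(i,B["stick"],(682.6,-6.4,6.7)))
E
python3 d.py 489.5 -59 100 8
```

```text
[484.    7.5  98.5] 231.4
[483.8   7.2  98.8] 107.2
[483.9   7.8  97.7] 124.7
[683.   -6.4   6.7] 193.5
[678.5  -8.9   5.6] 99.8
[683.7  -5.5   7.4] 106.0
pos [ 475.6 -342.5  126.8] yaw 14.7 tilt [ 0.  0. -1.] w 0.4 F [-0.1  0.2 -0.2]
delta tool now [  8.54 -27.07   2.68] wz 6.7 | dx,dy if turned first 5.32 -27.88 q6 28.0
```

View pics/v4.png

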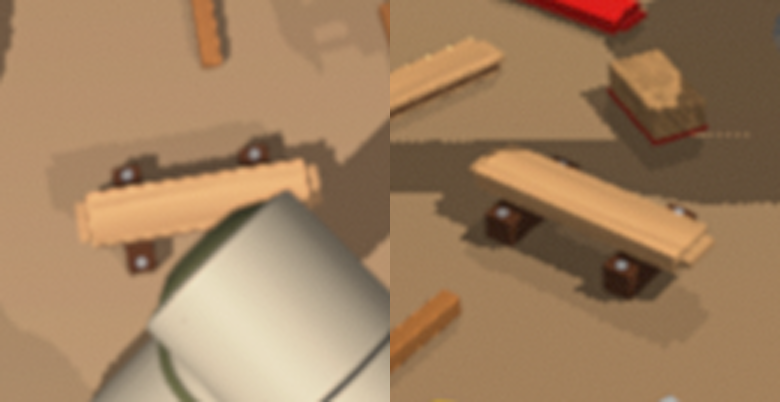

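The fingers close at about 75 mm/s, so I lifted too early and B stayed on the bench. The long rail is well centred, with even bearer overhang at (128,175) and (141,262). I relocate B.

```bash
python3 - <<'E'
from fit import *
I={n:cv2.imread(f"pics/{n}4.png") for n in("top","scene")}
for i in(I,{"top":I["top"]},{"scene":I["scene"]}): print(*fit(i,B["stick"],(647,-216.6,15)))
E
python3 d.py 646.6 -216.6 60 14.8
```

```text
[ 647.7 -215.5   15.5] 222.4
[ 647.3 -216.9   15.4] 108.2
[ 647.9 -214.3   15.4] 117.2
pos [ 475.6 -342.5  126.8] yaw 14.7 tilt [ 0.  0. -1.] w 0.4 F [-0.1  0.2 -0.2]
delta tool now [19.73 -7.83  6.68] wz -0.1 | dx,dy if turned first 19.74 -7.81 q6 28.0
```

>>> {"method": "arm_command", "body": {
  "commands": [
    {"dx":4,"dy":-2,"dz":0,"wx":0,"wy":0,"wz":0,"gripper":0.15},
    {"dx":4,"dy":-2,"dz":0,"wx":0,"wy":0,"wz":0,"gripper":0.15},
    {"dx":4,"dy":-2,"dz":0,"wx":0,"wy":0,"wz":0,"gripper":0.15},
    {"dx":4,"dy":-1.9,"dz":0,"wx":0,"wy":0,"wz":0,"gripper":0.15},
    {"dx":3.8,"dy":0,"dz":3,"wx":0,"wy":0,"wz":-0.6,"gripper":0.15}
  ]
}}

```text
t: 13.62
position: [650.0, -212.3, 98.8]
tcp_rot: [0.991, 0.136, 0.002, 0.001]
wrist_force: [0.3, -0.8, -0.5]
width: 48.2
grasp_force: 0.0
```

>>> {"method": "arm_command", "body": {
  "commands": [
    {"dx":0,"dy":0,"dz":3,"wx":0,"wy":0,"wz":0,"gripper":0.15},
    {"dx":0,"dy":0,"dz":3.2,"wx":0,"wy":0,"wz":0,"gripper":0.15},
    {"dx":0,"dy":0,"dz":3,"wx":0,"wy":0,"wz":0,"gripper":0.15},
    {"dx":0,"dy":0,"dz":0,"wx":0,"wy":0,"wz":0,"gripper":-1},
    {"dx":0,"dy":0,"dz":0,"wx":0,"wy":0,"wz":0,"gripper":-1}
  ]
}}

```text
t: 14.25
position: [647.6, -214.5, 5.3]
tcp_rot: [0.991, 0.135, 0.0, 0.0]
wrist_force: [0.0, 0.2, -0.1]
width: 33.1
grasp_force: 0.0
```

>>> {"method": "arm_command", "body": {
  "commands": [
    {"dx":0,"dy":0,"dz":0,"wx":0,"wy":0,"wz":0,"gripper":-1},
    {"dx":0,"dy":0,"dz":0,"wx":0,"wy":0,"wz":0,"gripper":-1},
    {"dx":0,"dy":0,"dz":0,"wx":0,"wy":0,"wz":0,"gripper":-1},
    {"dx":0,"dy":0,"dz":0,"wx":0,"wy":0,"wz":0,"gripper":-1},
    {"dx":0,"dy":0,"dz":0,"wx":0,"wy":0,"wz":0,"gripper":-1}
  ]
}}

```text
t: 14.88
position: [647.4, -215.4, 5.5]
tcp_rot: [0.991, 0.134, 0.0, 0.0]
wrist_force: [-0.1, 2.9, 5.8]
width: 19.7
grasp_force: 30.0
```

```bash
python3 d.py 491 -58.8 100 8
```

```text
pos [ 647.4 -215.4    5.5] yaw 15.4 tilt [ 0.001 -0.    -1.   ] w 19.7 F [-0.1  2.9  5.8]
delta tool now [-10.91 -19.24  -9.47] wz 7.4 | dx,dy if turned first -13.3 -17.68 q6 46.0
```

>>> {"method": "arm_command", "body": {
  "commands": [
    {"dx":0,"dy":0,"dz":-5,"wx":0,"wy":0,"wz":0,"gripper":-1},
    {"dx":0,"dy":0,"dz":-5,"wx":0,"wy":0,"wz":0,"gripper":-1},
    {"dx":0,"dy":0,"dz":0,"wx":0,"wy":0,"wz":7.4,"gripper":-1},
    {"dx":-3.3,"dy":-4.4,"dz":0,"wx":0,"wy":0,"wz":0,"gripper":-1},
    {"dx":-3.3,"dy":-4.4,"dz":0,"wx":0,"wy":0,"wz":0,"gripper":-1}
  ]
}}

```text
t: 15.5
position: [567.9, -136.8, 104.1]
tcp_rot: [0.998, 0.069, -0.0, -0.0]
wrist_force: [0.3, 0.2, 0.3]
width: 19.8
grasp_force: 30.0
```

>>> {"method": "arm_command", "body": {
  "commands": [
    {"dx":-3.3,"dy":-4.4,"dz":0,"wx":0,"wy":0,"wz":0,"gripper":-1},
    {"dx":-3.4,"dy":-4.5,"dz":0,"wx":0,"wy":0,"wz":0,"gripper":-1},
    {"dx":0,"dy":0,"dz":2.5,"wx":0,"wy":0,"wz":0,"gripper":-1},
    {"dx":0,"dy":0,"dz":0,"wx":0,"wy":0,"wz":0,"gripper":-1},
    {"dx":0,"dy":0,"dz":0,"wx":0,"wy":0,"wz":0,"gripper":-1}
  ]
}}

```text
t: 16.12
position: [491.3, -59.3, 80.2]
tcp_rot: [0.998, 0.069, 0.0, 0.0]
wrist_force: [0.0, -0.5, 0.2]
width: 19.8
grasp_force: 30.0
```

```bash
python3 d.py 491 -58.8 55.5 8;python3 d.py 491 -58.8 55.5 8|head -1
```

```text
pos [491.3 -59.3  80.2] yaw 7.9 tilt [ 0.001 -0.    -1.   ] w 19.8 F [ 0.  -0.5  0.2]
delta tool now [-0.02 -0.05  2.47] wz -0.1 | dx,dy if turned first -0.02 -0.05 q6 62.0
pos [491.3 -59.3  80.2] yaw 7.9 tilt [ 0.001 -0.    -1.   ] w 19.8 F [ 0.  -0.5  0.2]
```

>>> {"method": "arm_command", "body": {
  "commands": [
    {"dx":0,"dy":0,"dz":1.5,"wx":0,"wy":0,"wz":0,"gripper":-1},
    {"dx":0,"dy":0,"dz":0.7,"wx":0,"wy":0,"wz":0,"gripper":-1},
    {"dx":0,"dy":0,"dz":0.3,"wx":0,"wy":0,"wz":0,"gripper":-1},
    {"dx":0,"dy":0,"dz":0,"wx":0,"wy":0,"wz":0,"gripper":0.15},
    {"dx":0,"dy":0,"dz":0,"wx":0,"wy":0,"wz":0,"gripper":0.15}
  ]
}}

```text
t: 16.75
position: [490.7, -58.8, 54.6]
tcp_rot: [0.998, 0.07, -0.0, -0.0]
wrist_force: [-0.1, 1.1, -0.7]
width: 37.9
grasp_force: 0.0
```

>>> {"method": "arm_command", "body": {
  "commands": [
    {"dx":0,"dy":0,"dz":0,"wx":0,"wy":0,"wz":0,"gripper":0.15},
    {"dx":0,"dy":0,"dz":-3,"wx":0,"wy":0,"wz":0,"gripper":0.15},
    {"dx":0,"dy":0,"dz":-4,"wx":0,"wy":0,"wz":1.3,"gripper":0.15},
    {"dx":4.9,"dy":-0.7,"dz":0,"wx":0,"wy":0,"wz":0,"gripper":0.15},
    {"dx":4.9,"dy":-0.7,"dz":0,"wx":0,"wy":0,"wz":0,"gripper":0.15}
  ]
}}

```text
t: 17.38
position: [587.8, -33.2, 125.5]
tcp_rot: [0.998, 0.058, 0.001, 0.0]
wrist_force: [0.3, -1.2, 0.6]
width: 50.5
grasp_force: 0.0
```

>>> {"method": "arm_command", "body": {
  "commands": [
    {"dx":4.9,"dy":-0.7,"dz":0,"wx":0,"wy":0,"wz":0,"gripper":0.15},
    {"dx":4.9,"dy":-0.7,"dz":0,"wx":0,"wy":0,"wz":0,"gripper":0.15},
    {"dx":0,"dy":0,"dz":5,"wx":0,"wy":0,"wz":0,"gripper":0.15},
    {"dx":0,"dy":0,"dz":3,"wx":0,"wy":0,"wz":0,"gripper":0.15},
    {"dx":0,"dy":0,"dz":0,"wx":0,"wy":0,"wz":0,"gripper":0.15}
  ]
}}

```text
t: 18.0
position: [680.8, -7.9, 42.2]
tcp_rot: [0.998, 0.058, -0.002, -0.001]
wrist_force: [0.8, -0.3, 0.2]
width: 50.8
grasp_force: 0.0
```

```bash
python3 d.py 683 -6.4 5 6.7
```

```text
pos [680.8  -7.9  42.2] yaw 6.7 tilt [-0.005  0.001 -1.   ] w 50.8 F [ 0.8 -0.3  0.2]
delta tool now [ 0.25 -0.12  3.72] wz -0.0 | dx,dy if turned first 0.23 -0.12 q6 73.0
```

>>> {"method": "arm_command", "body": {
  "commands": [
    {"dx":0.1,"dy":-0.1,"dz":2.5,"wx":0,"wy":0,"wz":0,"gripper":0.15},
    {"dx":0,"dy":0,"dz":1.5,"wx":0,"wy":0,"wz":0,"gripper":0.15},
    {"dx":0,"dy":0,"dz":0,"wx":0,"wy":0,"wz":0,"gripper":-1},
    {"dx":0,"dy":0,"dz":0,"wx":0,"wy":0,"wz":0,"gripper":-1},
    {"dx":0,"dy":0,"dz":0,"wx":0,"wy":0,"wz":0,"gripper":-1}
  ]
}}

```text
t: 18.62
position: [683.5, -7.1, 5.8]
tcp_rot: [0.998, 0.058, 0.001, 0.0]
wrist_force: [0.2, -0.4, 0.3]
width: 23.0
grasp_force: 0.0
```

>>> {"method": "arm_command", "body": {
  "commands": [
    {"dx":0,"dy":0,"dz":0,"wx":0,"wy":0,"wz":0,"gripper":-1},
    {"dx":0,"dy":0,"dz":0,"wx":0,"wy":0,"wz":0,"gripper":-1},
    {"dx":0,"dy":0,"dz":0,"wx":0,"wy":0,"wz":0,"gripper":-1},
    {"dx":0,"dy":0,"dz":0,"wx":0,"wy":0,"wz":0,"gripper":-1},
    {"dx":0,"dy":0,"dz":0,"wx":0,"wy":0,"wz":0,"gripper":-1}
  ]
}}

```text
t: 19.25
position: [683.4, -7.1, 5.6]
tcp_rot: [0.998, 0.058, 0.001, 0.0]
wrist_force: [-0.7, -0.4, 6.5]
width: 19.5
grasp_force: 30.0
```

```bash
python3 d.py 471.5 73.2 100 8
```

```text
pos [683.4  -7.1   5.6] yaw 6.7 tilt [ 0.001 -0.    -1.   ] w 19.5 F [-0.7 -0.4  6.5]
delta tool now [-20.1  -10.44  -9.46] wz -1.3 | dx,dy if turned first -19.87 -10.9 q6 73.0
```

>>> {"method": "arm_command", "body": {
  "commands": [
    {"dx":0,"dy":0,"dz":-5,"wx":0,"wy":0,"wz":0,"gripper":-1},
    {"dx":0,"dy":0,"dz":-5,"wx":0,"wy":0,"wz":-1.3,"gripper":-1},
    {"dx":-5,"dy":-2.7,"dz":0,"wx":0,"wy":0,"wz":0,"gripper":-1},
    {"dx":-5,"dy":-2.7,"dz":0,"wx":0,"wy":0,"wz":0,"gripper":-1},
    {"dx":-5,"dy":-2.7,"dz":0,"wx":0,"wy":0,"wz":0,"gripper":-1}
  ]
}}

```text
t: 19.88
position: [521.3, 53.0, 104.7]
tcp_rot: [0.998, 0.069, 0.0, -0.0]
wrist_force: [1.0, 0.7, -0.4]
width: 20.2
grasp_force: 30.0
```

>>> {"method": "arm_command", "body": {
  "commands": [
    {"dx":-4.9,"dy":-2.8,"dz":0,"wx":0,"wy":0,"wz":0,"gripper":-1},
    {"dx":0,"dy":0,"dz":2.5,"wx":0,"wy":0,"wz":0,"gripper":-1},
    {"dx":0,"dy":0,"dz":0,"wx":0,"wy":0,"wz":0,"gripper":-1},
    {"dx":0,"dy":0,"dz":0,"wx":0,"wy":0,"wz":0,"gripper":-1},
    {"dx":0,"dy":0,"dz":0,"wx":0,"wy":0,"wz":0,"gripper":-1}
  ]
}}

```text
t: 20.5
position: [471.5, 73.1, 80.3]
tcp_rot: [0.998, 0.069, 0.001, 0.0]
wrist_force: [0.7, 0.1, -0.5]
width: 19.6
grasp_force: 30.0
```

```bash
python3 d.py 471.5 73.2 55.5 8
```

```text
pos [471.5  73.1  80.3] yaw 8.0 tilt [ 0.001 -0.    -1.   ] w 19.6 F [ 0.7  0.1 -0.5]
delta tool now [ 0.   -0.01  2.48] wz -0.0 | dx,dy if turned first 0.0 -0.01 q6 77.0
```

>>> {"method": "arm_command", "body": {
  "commands": [
    {"dx":0,"dy":0,"dz":1.5,"wx":0,"wy":0,"wz":0,"gripper":-1},
    {"dx":0,"dy":0,"dz":0.7,"wx":0,"wy":0,"wz":0,"gripper":-1},
    {"dx":0,"dy":0,"dz":0.3,"wx":0,"wy":0,"wz":0,"gripper":-1},
    {"dx":0,"dy":0,"dz":0,"wx":0,"wy":0,"wz":0,"gripper":0.15},
    {"dx":0,"dy":0,"dz":0,"wx":0,"wy":0,"wz":0,"gripper":0.15}
  ]
}}

```text
t: 21.12
position: [470.7, 73.3, 54.4]
tcp_rot: [0.998, 0.07, -0.0, -0.0]
wrist_force: [-1.1, -0.6, -1.2]
width: 37.7
grasp_force: 0.0
```

>>> {"method": "arm_command", "body": {
  "commands": [
    {"dx":0,"dy":0,"dz":0,"wx":0,"wy":0,"wz":0,"gripper":0.15},
    {"dx":0,"dy":0,"dz":-3,"wx":0,"wy":0,"wz":0,"gripper":0.15},
    {"dx":0,"dy":0,"dz":-4,"wx":0,"wy":0,"wz":0,"gripper":1},
    {"dx":0,"dy":0,"dz":0,"wx":0,"wy":0,"wz":7.2,"gripper":1},
    {"dx":0,"dy":0,"dz":0,"wx":0,"wy":0,"wz":7.1,"gripper":1}
  ]
}}

```text
t: 21.75
position: [470.9, 73.3, 125.0]
tcp_rot: [0.998, -0.057, 0.0, 0.0]
wrist_force: [0.0, 0.9, -0.4]
width: 78.4
grasp_force: 0.0
```

>>> {"method": "arm_command", "body": {
  "commands": [
    {"dx":0,"dy":5.3,"dz":0,"wx":0,"wy":0,"wz":0,"gripper":1},
    {"dx":0,"dy":5.3,"dz":0,"wx":0,"wy":0,"wz":0,"gripper":1},
    {"dx":0,"dy":5.3,"dz":0,"wx":0,"wy":0,"wz":0,"gripper":1},
    {"dx":0,"dy":5.3,"dz":0,"wx":0,"wy":0,"wz":0,"gripper":1},
    {"dx":0,"dy":5.3,"dz":0,"wx":0,"wy":0,"wz":0,"gripper":1}
  ]
}}

```text
t: 22.38
position: [441.2, -191.8, 124.7]
tcp_rot: [0.998, -0.055, 0.0, 0.0]
wrist_force: [0.9, -0.3, -0.5]
width: 88.3
grasp_force: 0.0
```

>>> {"method": "arm_command", "body": {
  "commands": [
    {"dx":-0.5,"dy":5.3,"dz":0,"wx":0,"wy":0,"wz":0,"gripper":1},
    {"dx":0,"dy":5.7,"dz":0,"wx":0,"wy":0,"wz":0,"gripper":1},
    {"dx":0,"dy":0,"dz":5,"wx":0,"wy":0,"wz":0,"gripper":1},
    {"dx":0,"dy":0,"dz":2,"wx":0,"wy":0,"wz":0,"gripper":1},
    {"dx":0,"dy":0,"dz":0,"wx":0,"wy":0,"wz":0,"gripper":1}
  ]
}}

```text
t: 23.0
position: [424.0, -298.4, 53.5]
tcp_rot: [0.998, -0.055, -0.001, -0.001]
wrist_force: [-0.3, 0.6, 0.4]
width: 88.0
grasp_force: 0.0
```

```bash
python3 d.py 425.5 -299.3 4.5 -6.3;python3 snap.py 5; python3 - <<'E'
from fit import *
I={n:cv2.imread(f"pics/{n}5.png") for n in("top","scene")}
up=lambda b,z:[(l,w,h+z,o) for l,w,h,o in b]
for nm,b,z,x0 in(("long","long",30,(483,7.4,98.2)),("stR","stick",50,(491,-58.8,8)),("stL","stick",50,(471.5,73,8))):
  for i in(I,{"top":I["top"]},{"scene":I["scene"]}): print(nm,*fit(i,up(B[b],z),x0))
E
```

```text
pos [ 424.  -298.4   53.5] yaw -6.3 tilt [-0.002  0.002 -1.   ] w 88.0 F [-0.3  0.6  0.4]
delta tool now [0.17 0.09 4.9 ] wz -0.0 | dx,dy if turned first 0.16 0.08 q6 48.0
long [484.    7.5  98.5] 225.5
long [483.7   7.4  98.8] 106.6
long [484.1   7.7  97.5] 119.8
stR [488.1 -56.6   6.2] 204.2
stR [487.4 -54.8  -2.1] 93.5
stR [490.3 -56.    7.5] 118.6
stL [468.3  73.8   8. ] 252.9
stL [467.6  72.4   7.3] 122.1
stL [470.7  75.6   7.4] 136.4
```

View pics/v5.png

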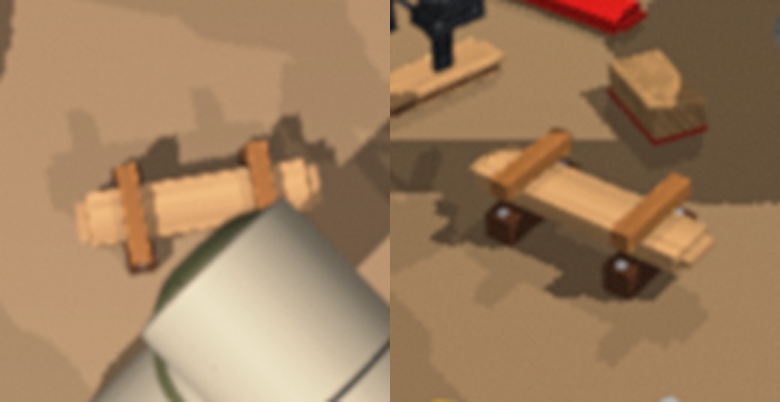

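Both stickers lie over and along the bearers, at top (133,215) and (260,170) and scene (535,165) and (650,210). The long rail has not moved. Next I grip the short rail.

>>> {"method": "arm_command", "body": {
  "commands": [
    {"dx":0.1,"dy":0,"dz":3.5,"wx":0,"wy":0,"wz":0,"gripper":1},
    {"dx":0,"dy":0,"dz":1.5,"wx":0,"wy":0,"wz":0,"gripper":1},
    {"dx":0,"dy":0,"dz":0,"wx":0,"wy":0,"wz":0,"gripper":-1},
    {"dx":0,"dy":0,"dz":0,"wx":0,"wy":0,"wz":0,"gripper":-1},
    {"dx":0,"dy":0,"dz":0,"wx":0,"wy":0,"wz":0,"gripper":-1}
  ],
  "newtons": 45
}}

```text
t: 23.72
position: [425.9, -299.3, 5.7]
tcp_rot: [0.998, -0.055, 0.001, 0.001]
wrist_force: [-0.2, 0.8, 0.2]
width: 60.2
grasp_force: 0.0
```

>>> {"method": "arm_command", "body": {
  "commands": [
    {"dx":0,"dy":0,"dz":0,"wx":0,"wy":0,"wz":0,"gripper":-1},
    {"dx":0,"dy":0,"dz":0,"wx":0,"wy":0,"wz":0,"gripper":-1},
    {"dx":0,"dy":0,"dz":0,"wx":0,"wy":0,"wz":0,"gripper":-1},
    {"dx":0,"dy":0,"dz":0,"wx":0,"wy":0,"wz":0,"gripper":-1},
    {"dx":0,"dy":0,"dz":0,"wx":0,"wy":0,"wz":0,"gripper":-1}
  ]
}}

```text
t: 24.35
position: [425.8, -299.4, 5.4]
tcp_rot: [0.998, -0.055, 0.0, 0.001]
wrist_force: [0.2, -0.2, 6.4]
width: 53.6
grasp_force: 45.0
```

```bash
python3 d.py 482.5 7.2 75 98.3
```

```text
pos [ 425.8 -299.4    5.4] yaw -6.3 tilt [ 0.001 -0.001 -1.   ] w 53.6 F [ 0.2 -0.2  6.4]
delta tool now [  2.26 -31.09  -6.99] wz -104.6 | dx,dy if turned first 29.52 10.03 q6 48.0
```

>>> {"method": "arm_command", "body": {
  "commands": [
    {"dx":0,"dy":0,"dz":-3,"wx":0,"wy":0,"wz":0,"gripper":-1},
    {"dx":0,"dy":0,"dz":-5,"wx":0,"wy":0,"wz":0,"gripper":-1},
    {"dx":0,"dy":0,"dz":-5,"wx":0,"wy":0,"wz":0,"gripper":-1},
    {"dx":0,"dy":0,"dz":-2,"wx":0,"wy":0,"wz":0,"gripper":-1},
    {"dx":0,"dy":0,"dz":0,"wx":0,"wy":0,"wz":-10.4,"gripper":-1}
  ]
}}

```text
t: 24.98
position: [425.9, -299.2, 156.3]
tcp_rot: [0.999, 0.038, 0.001, 0.001]
wrist_force: [-0.6, -0.7, -1.5]
width: 53.6
grasp_force: 45.0
```

>>> {"method": "arm_command", "body": {
  "commands": [
    {"dx":0,"dy":0,"dz":0,"wx":0,"wy":0,"wz":-10.4,"gripper":-1},
    {"dx":0,"dy":0,"dz":0,"wx":0,"wy":0,"wz":-10.4,"gripper":-1},
    {"dx":0,"dy":0,"dz":0,"wx":0,"wy":0,"wz":-10.4,"gripper":-1},
    {"dx":0,"dy":0,"dz":0,"wx":0,"wy":0,"wz":-10.5,"gripper":-1},
    {"dx":0,"dy":0,"dz":0,"wx":0,"wy":0,"wz":-10.5,"gripper":-1}
  ]
}}

```text
t: 25.6
position: [425.3, -298.7, 154.4]
tcp_rot: [0.88, 0.474, -0.0, -0.001]
wrist_force: [0.5, 0.5, -2.2]
width: 53.2
grasp_force: 45.0
```

>>> {"method": "arm_command", "body": {
  "commands": [
    {"dx":0,"dy":0,"dz":0,"wx":0,"wy":0,"wz":-10.5,"gripper":-1},
    {"dx":0,"dy":0,"dz":0,"wx":0,"wy":0,"wz":-10.5,"gripper":-1},
    {"dx":0,"dy":0,"dz":0,"wx":0,"wy":0,"wz":-10.5,"gripper":-1},
    {"dx":0,"dy":0,"dz":0,"wx":0,"wy":0,"wz":-10.5,"gripper":-1},
    {"dx":4.9,"dy":1.7,"dz":0,"wx":0,"wy":0,"wz":0,"gripper":-1}
  ]
}}

```text
t: 26.22
position: [435.0, -249.1, 154.3]
tcp_rot: [0.655, 0.756, -0.0, -0.0]
wrist_force: [0.2, 1.3, -1.4]
width: 53.3
grasp_force: 45.0
```

>>> {"method": "arm_command", "body": {
  "commands": [
    {"dx":4.9,"dy":1.7,"dz":0,"wx":0,"wy":0,"wz":0,"gripper":-1},
    {"dx":4.9,"dy":1.7,"dz":0,"wx":0,"wy":0,"wz":0,"gripper":-1},
    {"dx":4.9,"dy":1.7,"dz":0,"wx":0,"wy":0,"wz":0,"gripper":-1},
    {"dx":4.9,"dy":1.6,"dz":0,"wx":0,"wy":0,"wz":0,"gripper":-1},
    {"dx":4.9,"dy":1.6,"dz":0,"wx":0,"wy":0,"wz":0,"gripper":-1}
  ]
}}

```text
t: 26.85
position: [482.0, 8.2, 154.6]
tcp_rot: [0.654, 0.756, -0.0, -0.0]
wrist_force: [0.8, -0.1, -2.3]
width: 53.8
grasp_force: 45.0
```

>>> {"method": "arm_command", "body": {
  "commands": [
    {"dx":0,"dy":0,"dz":4,"wx":0,"wy":0,"wz":0,"gripper":-1},
    {"dx":0,"dy":0,"dz":1.5,"wx":0,"wy":0,"wz":0,"gripper":-1},
    {"dx":0,"dy":0,"dz":0,"wx":0,"wy":0,"wz":0,"gripper":-1},
    {"dx":0,"dy":0,"dz":0,"wx":0,"wy":0,"wz":0,"gripper":-1},
    {"dx":0,"dy":0,"dz":0,"wx":0,"wy":0,"wz":0,"gripper":-1}
  ]
}}

```text
t: 27.48
position: [482.6, 5.9, 100.6]
tcp_rot: [0.654, 0.756, 0.0, 0.001]
wrist_force: [0.3, -0.0, -1.2]
width: 53.7
grasp_force: 45.0
```

```bash
python3 d.py 482.5 7.2 75.5 98.3; python3 snap.py 6; python3 - <<'E'
from fit import *
from station import get_state
z=get_state()["position"][2]-5.4
I={"scene":cv2.imread("pics/scene6.png")}
up=lambda b,z:[(l,w,h+z,o) for l,w,h,o in b]
print(*fit(I,up(B["short"],z),(482.5,7.2,98.3)))
E
```

```text
pos [482.6   5.9 100.6] yaw 98.2 tilt [ 0.002 -0.    -1.   ] w 53.7 F [ 0.3 -0.  -1.2]
delta tool now [0.13 0.   2.51] wz -0.1 | dx,dy if turned first 0.13 0.01 q6 -21.0
[486.7   7.2 101.2] 107.4
```

View pics/v6.png

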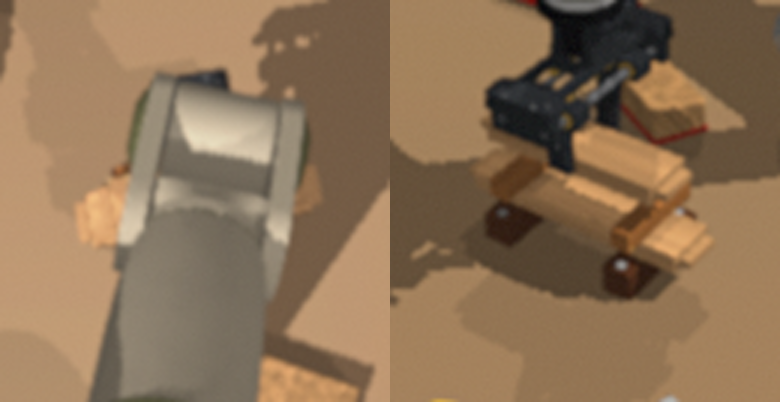

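The short rail hangs above both stickers, at (620,150) in the scene view, aligned over the long rail. I lower it and release.

>>> {"method": "arm_command", "body": {
  "commands": [
    {"dx":0.1,"dy":0,"dz":1.5,"wx":0,"wy":0,"wz":0,"gripper":-1},
    {"dx":0,"dy":0,"dz":0.7,"wx":0,"wy":0,"wz":0,"gripper":-1},
    {"dx":0,"dy":0,"dz":0.3,"wx":0,"wy":0,"wz":0,"gripper":-1},
    {"dx":0,"dy":0,"dz":0,"wx":0,"wy":0,"wz":0,"gripper":-1},
    {"dx":0,"dy":0,"dz":0,"wx":0,"wy":0,"wz":0,"gripper":0.9}
  ]
}}

```text
t: 28.2
position: [482.1, 7.4, 74.8]
tcp_rot: [0.654, 0.756, 0.0, 0.0]
wrist_force: [0.4, 0.2, -0.1]
width: 61.7
grasp_force: 0.0
```

>>> {"method": "arm_command", "body": {
  "commands": [
    {"dx":0,"dy":0,"dz":0,"wx":0,"wy":0,"wz":0,"gripper":0.9},
    {"dx":0,"dy":0,"dz":0,"wx":0,"wy":0,"wz":0,"gripper":0.9},
    {"dx":0,"dy":0,"dz":-3,"wx":0,"wy":0,"wz":0,"gripper":0.9},
    {"dx":0,"dy":0,"dz":-5,"wx":0,"wy":0,"wz":0,"gripper":0},
    {"dx":0,"dy":0,"dz":0,"wx":0,"wy":0,"wz":-10.6,"gripper":0}
  ]
}}

```text
t: 28.82
position: [483.6, 7.1, 157.8]
tcp_rot: [0.58, 0.815, 0.001, 0.003]
wrist_force: [-0.9, 0.8, -0.5]
width: 65.5
grasp_force: 0.0
```

>>> {"method": "arm_command", "body": {
  "commands": [
    {"dx":0,"dy":0,"dz":0,"wx":0,"wy":0,"wz":-10.6,"gripper":0},
    {"dx":0,"dy":0,"dz":0,"wx":0,"wy":0,"wz":-10.6,"gripper":0},
    {"dx":0,"dy":0,"dz":0,"wx":0,"wy":0,"wz":-10.6,"gripper":0},
    {"dx":0,"dy":0,"dz":0,"wx":0,"wy":0,"wz":-10.7,"gripper":0},
    {"dx":0,"dy":0,"dz":0,"wx":0,"wy":0,"wz":-10.7,"gripper":0}
  ]
}}

```text
t: 29.45
position: [482.0, 7.4, 154.6]
tcp_rot: [0.153, 0.988, 0.0, -0.0]
wrist_force: [-0.2, 0.3, 0.1]
width: 44.3
grasp_force: 0.0
```

>>> {"method": "arm_command", "body": {
  "commands": [
    {"dx":0,"dy":0,"dz":0,"wx":0,"wy":0,"wz":-10.7,"gripper":0},
    {"dx":-2.9,"dy":5.1,"dz":0,"wx":0,"wy":0,"wz":0,"gripper":0},
    {"dx":-2.9,"dy":5.1,"dz":0,"wx":0,"wy":0,"wz":0,"gripper":0},
    {"dx":-2.9,"dy":5.1,"dz":0,"wx":0,"wy":0,"wz":0,"gripper":0},
    {"dx":-2.9,"dy":5.1,"dz":0,"wx":0,"wy":0,"wz":0,"gripper":0}
  ]
}}

```text
t: 30.08
position: [623.7, 196.8, 154.5]
tcp_rot: [0.063, 0.998, -0.0, 0.0]
wrist_force: [0.6, 0.1, 1.1]
width: 44.2
grasp_force: 0.0
```

>>> {"method": "arm_command", "body": {
  "commands": [
    {"dx":-2.9,"dy":5,"dz":0,"wx":0,"wy":0,"wz":0,"gripper":0},
    {"dx":0,"dy":0,"dz":4,"wx":0,"wy":0,"wz":0,"gripper":0},
    {"dx":0,"dy":0,"dz":0,"wx":0,"wy":0,"wz":0,"gripper":0},
    {"dx":0,"dy":0,"dz":0,"wx":0,"wy":0,"wz":0,"gripper":0},
    {"dx":0,"dy":0,"dz":0,"wx":0,"wy":0,"wz":0,"gripper":0}
  ]
}}

```text
t: 30.7
position: [658.3, 240.7, 116.7]
tcp_rot: [0.063, 0.998, 0.0, 0.001]
wrist_force: [0.8, -0.5, -0.9]
width: 44.3
grasp_force: 0.0
```

```bash
python3 d.py 658.5 240 32 172.8; python3 snap.py 7 560 110; python3 - <<'E'
from fit import *
I={n:cv2.imread(f"pics/{n}7.png") for n in("top","scene")}
up=lambda b,z:[(l,w,h+z,o) for l,w,h,o in b]
for nm,b,z,x0 in(("long","long",30,(483,7.4,98.2)),("short","short",70,(483,7.4,98.3)),("weight","weight",0,(658,240,-7.2))):
  for i in(I,{"top":I["top"]},{"scene":I["scene"]}): print(nm,*fit(i,up(B[b],z),x0))
E
```

```text
pos [658.3 240.7 116.7] yaw 172.7 tilt [ 0.002  0.    -1.   ] w 44.3 F [ 0.8 -0.5 -0.9]
delta tool now [-0.01 -0.07  8.47] wz -0.1 | dx,dy if turned first -0.03 -0.07 q6 -72.0
long [489.7   7.2 101.3] 143.2
long [486.6   6.7  98.2] 72.2
long [492.    9.5 105.6] 78.4
short [481.    9.6  97.9] 161.4
short [481.3  11.5  97.8] 80.1
short [485.2   7.6  92.8] 86.7
weight [659.4 242.4  -7.1] 156.0
weight [652.7 221.5   6.8] 73.3
weight [660.5 242.5  -6.7] 114.3
```

View pics/v7.png

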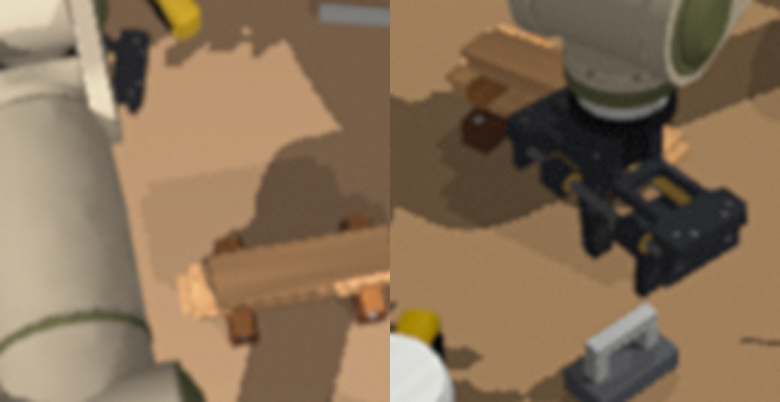

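The short rail sits above the long one in the top view, at (300,275). The open fingers are above the weight's handle at scene (625,325). I grip the handle.

>>> {"method": "arm_command", "body": {
  "commands": [
    {"dx":0,"dy":0.1,"dz":4,"wx":0,"wy":0,"wz":0,"gripper":0},
    {"dx":0,"dy":0,"dz":3,"wx":0,"wy":0,"wz":0,"gripper":0},
    {"dx":0,"dy":0,"dz":1.4,"wx":0,"wy":0,"wz":0,"gripper":0},
    {"dx":0,"dy":0,"dz":0,"wx":0,"wy":0,"wz":0,"gripper":-1},
    {"dx":0,"dy":0,"dz":0,"wx":0,"wy":0,"wz":0,"gripper":-1}
  ],
  "newtons": 60
}}

```text
t: 31.42
position: [658.7, 242.3, 32.4]
tcp_rot: [0.063, 0.998, 0.0, 0.001]
wrist_force: [0.1, -0.3, 1.4]
width: 26.5
grasp_force: 0.0
```

>>> {"method": "arm_command", "body": {
  "commands": [
    {"dx":0,"dy":0,"dz":0,"wx":0,"wy":0,"wz":0,"gripper":-1},
    {"dx":0,"dy":0,"dz":0,"wx":0,"wy":0,"wz":0,"gripper":-1},
    {"dx":0,"dy":0,"dz":0,"wx":0,"wy":0,"wz":0,"gripper":-1},
    {"dx":0,"dy":0,"dz":0,"wx":0,"wy":0,"wz":0,"gripper":-1},
    {"dx":0,"dy":0,"dz":0,"wx":0,"wy":0,"wz":0,"gripper":-1}
  ]
}}

```text
t: 32.05
position: [658.6, 241.7, 32.1]
tcp_rot: [0.063, 0.998, -0.0, 0.001]
wrist_force: [-1.8, -4.8, 6.7]
width: 13.3
grasp_force: 59.5
```

```bash
python3 d.py 482.5 7.2 122 98.3
```

```text
pos [658.6 241.7  32.1] yaw 172.8 tilt [ 0.002 -0.    -1.   ] w 13.3 F [-1.8 -4.8  6.7]
delta tool now [ 14.5  -25.48  -9.02] wz 74.5 | dx,dy if turned first -20.66 -20.81 q6 -72.0
```

>>> {"method": "arm_command", "body": {
  "commands": [
    {"dx":0,"dy":0,"dz":-2,"wx":0,"wy":0,"wz":0,"gripper":-1},
    {"dx":0,"dy":0,"dz":-4,"wx":0,"wy":0,"wz":0,"gripper":-1},
    {"dx":0,"dy":0,"dz":-5,"wx":0,"wy":0,"wz":0,"gripper":-1},
    {"dx":0,"dy":0,"dz":-3,"wx":0,"wy":0,"wz":0,"gripper":-1},
    {"dx":1.5,"dy":-2.5,"dz":0,"wx":0,"wy":0,"wz":0,"gripper":-1}
  ]
}}

```text
t: 32.67
position: [640.5, 220.5, 173.7]
tcp_rot: [0.062, 0.998, 0.001, 0.002]
wrist_force: [0.0, -1.9, -7.6]
width: 13.0
grasp_force: 59.6
```

>>> {"method": "arm_command", "body": {
  "commands": [
    {"dx":2.5,"dy":-4.5,"dz":0,"wx":0,"wy":0,"wz":0,"gripper":-1},
    {"dx":2.5,"dy":-4.5,"dz":0,"wx":0,"wy":0,"wz":0,"gripper":-1},
    {"dx":2.5,"dy":-4.5,"dz":0,"wx":0,"wy":0,"wz":0,"gripper":-1},
    {"dx":2.5,"dy":-4.5,"dz":0,"wx":0,"wy":0,"wz":0,"gripper":-1},
    {"dx":2,"dy":-3.5,"dz":0,"wx":0,"wy":0,"wz":0,"gripper":-1}
  ]
}}

```text
t: 33.3
position: [492.3, 20.1, 171.2]
tcp_rot: [0.063, 0.998, 0.0, -0.0]
wrist_force: [0.6, -0.7, -6.9]
width: 13.3
grasp_force: 59.6
```

>>> {"method": "arm_command", "body": {
  "commands": [
    {"dx":1,"dy":-1.5,"dz":0,"wx":0,"wy":0,"wz":5,"gripper":-1},
    {"dx":0,"dy":0,"dz":0,"wx":0,"wy":0,"wz":10,"gripper":-1},
    {"dx":0,"dy":0,"dz":0,"wx":0,"wy":0,"wz":10,"gripper":-1},
    {"dx":0,"dy":0,"dz":0,"wx":0,"wy":0,"wz":10,"gripper":-1},
    {"dx":0,"dy":0,"dz":0,"wx":0,"wy":0,"wz":10,"gripper":-1}
  ]
}}

```text
t: 33.92
position: [481.7, 7.8, 171.2]
tcp_rot: [0.443, 0.897, 0.0, -0.0]
wrist_force: [0.4, -0.2, -6.3]
width: 13.1
grasp_force: 59.6
```

>>> {"method": "arm_command", "body": {
  "commands": [
    {"dx":0,"dy":0,"dz":0,"wx":0,"wy":0,"wz":10,"gripper":-1},
    {"dx":0,"dy":0,"dz":0,"wx":0,"wy":0,"wz":10,"gripper":-1},
    {"dx":0,"dy":0,"dz":0,"wx":0,"wy":0,"wz":9.5,"gripper":-1},
    {"dx":0,"dy":0,"dz":0,"wx":0,"wy":0,"wz":0,"gripper":-1},
    {"dx":0,"dy":0,"dz":0,"wx":0,"wy":0,"wz":0,"gripper":-1}
  ]
}}

```text
t: 34.55
position: [481.9, 7.6, 170.9]
tcp_rot: [0.653, 0.757, 0.0, -0.0]
wrist_force: [-0.6, 0.7, -6.9]
width: 13.5
grasp_force: 59.6
```

```bash
python3 d.py 482.5 7.2 122.2 98.3; python3 snap.py 8; python3 - <<'E'
from fit import *
from station import get_state
z=get_state()["position"][2]-32.2
I={"scene":cv2.imread("pics/scene8.png")}
up=lambda b,z:[(l,w,h+z,o) for l,w,h,o in b]
print(*fit(I,up([(84,46,22,0)],z),(482.5,7.2,98.3)))
print(*fit(I,up(B["short"],70),(482.5,7.2,98.3)))
E
```

```text
pos [481.9   7.6 170.9] yaw 98.5 tilt [-0.  0. -1.] w 13.5 F [-0.6  0.7 -6.9]
delta tool now [-0.05  0.06  4.87] wz 0.2 | dx,dy if turned first -0.04 0.06 q6 -22.0
[467.5   5.3 110.1] 84.2
[484.1   7.1  97.5] 97.7
```

View pics/v8.png

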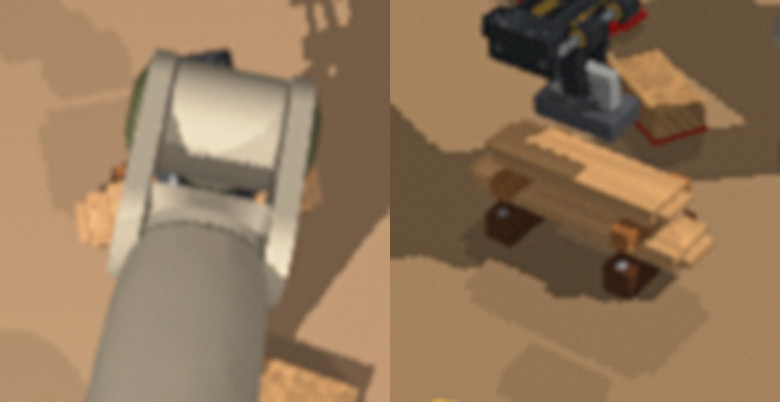

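The weight hangs level and lengthwise over the middle of the short rail, at scene (585,105). I lower it.

>>> {"method": "arm_command", "body": {
  "commands": [
    {"dx":0,"dy":0,"dz":2.2,"wx":0,"wy":0,"wz":0.2,"gripper":-1},
    {"dx":0,"dy":0,"dz":1.6,"wx":0,"wy":0,"wz":0,"gripper":-1},
    {"dx":0,"dy":0,"dz":0.6,"wx":0,"wy":0,"wz":0,"gripper":-1},
    {"dx":0,"dy":0,"dz":0.3,"wx":0,"wy":0,"wz":0,"gripper":-1},
    {"dx":0,"dy":0,"dz":0,"wx":0,"wy":0,"wz":0,"gripper":-1}
  ]
}}

```text
t: 35.28
position: [482.2, 7.3, 124.1]
tcp_rot: [0.655, 0.755, 0.0, 0.0]
wrist_force: [-0.7, -0.6, -6.0]
width: 12.8
grasp_force: 59.6
```

>>> {"method": "arm_command", "body": {
  "commands": [
    {"dx":0,"dy":0,"dz":0.1,"wx":0,"wy":0,"wz":0,"gripper":-1},
    {"dx":0,"dy":0,"dz":0.1,"wx":0,"wy":0,"wz":0,"gripper":-1},
    {"dx":0,"dy":0,"dz":0,"wx":0,"wy":0,"wz":0,"gripper":-1},
    {"dx":0,"dy":0,"dz":0,"wx":0,"wy":0,"wz":0,"gripper":-1}
  ]
}}

```text
t: 35.78
position: [482.2, 7.3, 122.0]
tcp_rot: [0.656, 0.755, 0.0, 0.0]
wrist_force: [-1.0, 0.1, -2.7]
width: 12.7
grasp_force: 59.5
```

>>> {"method": "arm_command", "body": {
  "commands": [
    {"dx":0,"dy":0,"dz":0.1,"wx":0,"wy":0,"wz":0,"gripper":-1},
    {"dx":0,"dy":0,"dz":0,"wx":0,"wy":0,"wz":0,"gripper":0},
    {"dx":0,"dy":0,"dz":0,"wx":0,"wy":0,"wz":0,"gripper":0},
    {"dx":0,"dy":0,"dz":0,"wx":0,"wy":0,"wz":0,"gripper":0},
    {"dx":0,"dy":0,"dz":0,"wx":0,"wy":0,"wz":0,"gripper":0}
  ]
}}

```text
t: 36.4
position: [482.1, 7.3, 120.7]
tcp_rot: [0.656, 0.755, 0.0, 0.0]
wrist_force: [-0.3, 0.4, -0.7]
width: 44.1
grasp_force: 0.0
```

>>> {"method": "arm_command", "body": {
  "commands": [
    {"dx":0,"dy":0,"dz":-2,"wx":0,"wy":0,"wz":0,"gripper":0},
    {"dx":0,"dy":0,"dz":-4,"wx":0,"wy":0,"wz":0,"gripper":0},
    {"dx":0,"dy":0,"dz":-5,"wx":0,"wy":0,"wz":0,"gripper":0},
    {"dx":-4,"dy":0,"dz":-2,"wx":0,"wy":0,"wz":0,"gripper":0},
    {"dx":-5,"dy":0,"dz":0,"wx":0,"wy":0,"wz":0,"gripper":0}
  ]
}}

```text
t: 37.02
position: [495.4, -82.5, 252.7]
tcp_rot: [0.655, 0.756, 0.001, 0.002]
wrist_force: [0.4, -0.4, -0.1]
width: 44.1
grasp_force: 0.0
```

>>> {"method": "arm_command", "body": {
  "commands": [
    {"dx":-5,"dy":0,"dz":0,"wx":0,"wy":0,"wz":0,"gripper":0},
    {"dx":-5,"dy":0,"dz":0,"wx":0,"wy":0,"wz":0,"gripper":0},
    {"dx":-5,"dy":0,"dz":0,"wx":0,"wy":0,"wz":0,"gripper":0},
    {"dx":-5,"dy":0,"dz":0,"wx":0,"wy":0,"wz":0,"gripper":0},
    {"dx":-5,"dy":0,"dz":0,"wx":0,"wy":0,"wz":0,"gripper":0}
  ]
}}

```text
t: 37.65
position: [529.8, -330.9, 250.6]
tcp_rot: [0.656, 0.755, 0.0, -0.0]
wrist_force: [1.6, -0.2, -0.4]
width: 43.9
grasp_force: 0.0
```

```bash
python3 snap.py 9; python3 - <<'E'
from fit import *
I={n:cv2.imread(f"pics/{n}9.png") for n in("top","scene")}
up=lambda b,z:[(l,w,h+z,o) for l,w,h,o in b]
for nm,b,z in(("long","long",30),("short","short",70),("weight","weight",90)):
  for i in(I,{"top":I["top"]},{"scene":I["scene"]}): print(nm,*fit(i,up(B[b],z),(483,7.4,98.2)))
E
```

```text
long [483.4   7.8  97.7] 168.8
long [482.1   7.4  97.8] 86.8
long [483.9   8.   97.2] 82.8
short [480.8   7.1  99.9] 186.6
short [481.8   4.4  99.8] 89.8
short [479.4   7.1  98.7] 98.0
weight [478.8   8.7  96.1] 243.7
weight [479.8   5.7  99.1] 133.4
weight [479.3   9.4  94. ] 112.3
```

View pics/v9.png

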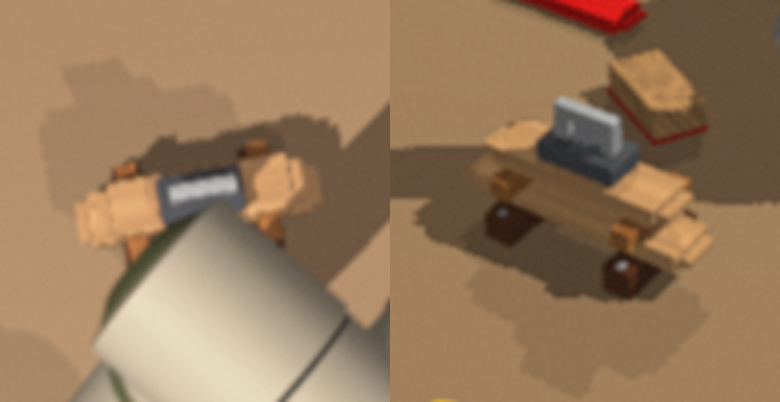

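The full stack stands in order, with the weight centred lengthwise on the top rail (top (200,190), scene (588,140)). Every layer agrees within about 4 mm, and the robot is clear, so I hand in.

```bash
python3 -c "
from station import hand_in
print(hand_in())"
```

```text
the job is handed in; nothing more can be done
None
```

The rails are stacked in stick as asked, with the weight lengthwise on the middle of the top rail and all layers lined up to within about 4 mm; I handed the job in at about 38 s of the 131 s allowed, and it returned no verdict.

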